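# Set the eyelet of a strap pattern on the treadle press and hang the pattern up

### The job

The strap pattern lying on the bench with a brass eyelet still standing proud in its hole needs that eyelet set: lay it flat in the guides of the treadle press, eyelet end fully home against the back stop under the punch, and press the pedal down to its stop and let it come up again. Then take the pattern out and hang it by its eyelet on the free peg of the wooden rack. Leave the other pattern, whose hole has no eyelet, where it lies.

Things in the scene. Friction and masses are not known exactly. Their poses are not given: they have to be found in the camera images.
- pattern: Strap pattern to work on: flat plywood board 200 x 48 x 7 mm, 80 g, on the bench, a brass eyelet standing in its hole. Origin: centre of its underside. x runs along it from the rounded end (radius 24 mm, at x = -100 mm; edges parallel from x = -76 mm on) to the square end (x = +100 mm) with the eyelet; y across; z up out of the top face.
- grip (a point): On that pattern, at (-58, 0, 3.5) mm in its frame: best place to grip, across the 48 mm width near the rounded end. Stays clear of the press bed when the pattern is home.
- eye (a point): Centre of that pattern's hole at mid thickness: at (72, 0, 3.5) mm in its frame, 28 mm from the square end.
- eyelet (a joint): How far that eyelet is pushed in, m: 0 = flange standing 5 mm clear of the board (flange top 14 mm above the underside), 0.005 = set, flange flat on the board (top 9 mm above the underside). Flange 36 mm across, clear hole through the eyelet 20 mm. It is tight (8 N) and stays where it is.
- blank: A second strap pattern of the same size and frame on the bench, with an open 25 mm hole and no eyelet. It stays where it lies.
- press: Dark green treadle press on a pine board (x -105 to 120, y -138 to 53, 18 mm thick), fixed. Origin: on the bench under the punch axis; x from its open front to its column at the back, y to its left seen from the front, z up. Punch: disc 38 mm across, face at z = 76 mm when up (4 mm nose below it). Head 42 mm across, press up to z = 0.23 m; nothing above the bed ahead of x = -25 mm.
- die (a point): Middle of the die on the steel bed below the punch: (0, 0, 50) mm in the press's frame, same axes. Bed level from x = -90 to 35 mm. Guide rails 8 mm high, 52 mm apart, x = -69 to 29 mm, flaring at the front. Stop face at x = 28 mm, 12 mm high: square end against it puts the hole over the die, the rounded end overhangs the bed by 82 mm, and the pattern lies steady.
- pedal (a joint): Angle of the pedal, rad: 0 = up, 0.2 = down on its stop. A spring returns it. Going down it lowers the punch by 17.3 mm through push rod and rocker.
- pedal_pad (a point): Middle of the top of the pedal's ribbed pad (62 x 62 mm), right of the bed, about (-50, -105, 74) mm in the press's frame when up; moves with the pedal. Hinged 110 mm behind this point, so the pad goes down 22 mm to its stop (top then 52 mm above the bench). Takes about 9 N at first, about 20 N at the stop while setting an eyelet.
- peg_free: Free peg of the wooden rack (upright board 210 mm wide, 272 mm high): round dowel 11 mm thick, slanting up 45 degrees out of the front face. Origin: where its axis leaves the face, 215 mm above the bench; z out along the peg (tip at 56 mm), y level along the face to the left seen from the front, x forward into the board and up. 104 mm along +y the other peg carries a finished pattern.

How it is judged:
By the outcome, as a careful person would: the job done as asked, in the order asked, and still so for the second after the job is handed in, with the robot touching nothing.
It also fails if it takes over 64 s, if anything falls off the work surface, if the arm or the gripper's body presses on something with over 40 N, if the wrist force passes 120 N, or if a joint passes its speed limit or range.

### The arm

A 7-joint arm with a two-finger parallel gripper is mounted at the origin on a cart in front of the work surface, level with it; the furniture and walls round the work are solid. World frame = base frame: x ahead of the robot, y to its left, z up, the work surface at z = 0. Lengths are in m, angles in rad, forces in N, time in s.
With the tool pointing down it reaches from about 0.35 to 0.9 m from the base axis. Payload 8.1 kg.
Tool frame: the origin (TCP) lies at the very end of the fingers, on their centre line; the grasp point (between the pads) lies 19 mm behind it (arm.grasp_offset is the distance from the TCP to the grasp point, in m); z points along the fingers, y is the direction in which the jaws open and shut (so a half turn about z gives the same grasp; the last joint's range is limited). The gripper opens to 92 mm and grips with 3 to 60 N. Pads are 19 mm wide; open, the fingers measure 130 mm over their backs; the gripper's body (75 mm by 190 mm) begins 47 mm behind the grasp point.
Start: joints at [1.059, 0.434, 0.025, 1.573, -0.012, 1.134, -0.075], TCP at [0.248, -0.574, 0.227] pointing down, gripper open.
Joint ranges: [-2.62, 2.62], [-0.44, 2.09], [-1.27, 1.32], [0.08, 2.57], [-1.32, 4.46], [0.12, 2], [-2.74, 2.74]. Speed limits (rad/s): [2.22, 2.22, 3.01, 3.01, 3.14, 3.14, 3.14].

### API

Orientations are given as a rotation vector (axis times angle).
In Python, from cell import arm, eyes, workorder gives the robot as it stands.
- The arm moves only by the shell command python3 -m inch 'ROWS' [FORCE]. ROWS is JSON, a list that holds one entry, the list of rows, each a list of 5 numbers: the closure, from 0 (fully open) to 1 (shut), then the shift along the tool's x, y, z in mm, then the turn about the tool's z in degrees. A call has 1 to 12 rows; each row shifts and turns the pose as measured when the row begins, along the tool's axes as they then stand; what a row does not reach is not made up. A row lasts 1/10 s, in which the tool goes at most 50 mm and 8.59 degrees, less where a joint would pass 70% of its speed; a pose out of reach is approached as far as the arm can. A call with a gripper value outside its range is refused whole. The fingers move at their own pace and stop on an object; FORCE is the grip in N (left out, the last holds). Time passes only in rows, so rows that do not move let the fingers close. It gives the time, the measured TCP pose, the force and the opening at its end, in the units of the state.
- arm.observe(): the state, without advancing time (a new reading comes with each control period).
- eyes.get_image(name): name is "scene" or "top" or "wrist"; returns a dict with "frame" (480x640x3 uint8, blue, green, red), "intrinsics" (3x3 intrinsics, pixels), "rvec" (rotation vector, rad) and "tvec" (3), from world to camera coordinates, as OpenCV has them; the wrist camera has in their place "T_tool_cam" (4x4, takes a point from camera to tool coordinates, whose origin is the TCP and whose axes are the flange's). Camera axes: x right, y down, z forward; pixel columns grow to the right and rows downward; lengths in m; the calibration is good to about 2 mm. A picture is of the moment at which its call begins: read the wrist's pose just before it. There is no depth.
- workorder.sign_off(): hands the job in, once; it reports no verdict.
The state is a dict: "clock": time; "joints": joint angles; "dq": joint speeds; "joint_efforts": joint torques, N m; "position": TCP position; "ee_rot": TCP orientation; "force": force on the tool from outside, world axes, zero at the start; "ft_torque": the same for the moment, N m; "width": opening from 0.0 (shut) to 1.0 (fully open).
Only numpy, scipy, OpenCV 4.12 (cv2) and the standard library are available. Lean on these libraries where they do the work, as an engineer would, in place of code of your own. Each camera call takes 0.05 s, during which the arm holds its last target.

## Working session

There is one attempt and no reset: what is moved stays moved. The work goes in short steps, Python scripts to look and compute and a shell command to move; the robot and the scene stay as the last step left them, time stands still between calls to the robot, and variables do not carry over. Pictures are saved under pics/ and viewed, and the job is handed in when it is done.

```bash
ls; mkdir -p pics; python3 - <<'E'
from cell import arm, eyes
import cv2,numpy as np,json
s=arm.observe();print({k:np.round(v,3).tolist() for k,v in s.items()})
for n in ["scene","top","wrist"]:
    d=eyes.get_image(n);cv2.imwrite(f"pics/{n}0.png",d["frame"])
    print(n,{k:np.round(np.array(v),4).tolist() for k,v in d.items() if k!="frame"})
E
```

```text
pics
{'clock': 0.0, 'joints': [1.059, 0.435, 0.025, 1.574, -0.012, 1.134, -0.075], 'dq': [-0.001, -0.0, 0.0, -0.001, -0.001, 0.001, 0.001], 'joint_efforts': [-0.001, -66.787, 0.984, -31.446, -0.061, 0.043, 0.0], 'position': [0.248, -0.573, 0.226], 'ee_rot': [-3.075, -0.637, 0.001], 'force': [-0.055, -0.224, -0.021], 'ft_torque': [0.001, 0.009, 0.018], 'width': 1.0}
scene {'intrinsics': [[489.9866, 0.0, 319.8725], [0.0, 489.9866, 237.876], [0.0, 0.0, 1.0]], 'rvec': [1.002, -2.5479, 0.8964], 'tvec': [0.5291, 0.2529, 0.9723]}
top {'intrinsics': [[534.4257, 0.0, 316.0492], [0.0, 534.4257, 238.1048], [0.0, 0.0, 1.0]], 'rvec': [2.1691, -2.1118, 0.0916], 'tvec': [0.1986, 0.5172, 1.0063]}
wrist {'intrinsics': [[414.9082, 0.0, 318.2596], [0.0, 414.9082, 235.2398], [0.0, 0.0, 1.0]], 'T_tool_cam': [[0.0023, -0.9664, -0.2571, 0.0693], [1.0, 0.0023, 0.0005, -0.0007], [0.0, -0.2571, 0.9664, -0.1575], [0.0, 0.0, 0.0, 1.0]]}
```

View pics/scene0.png

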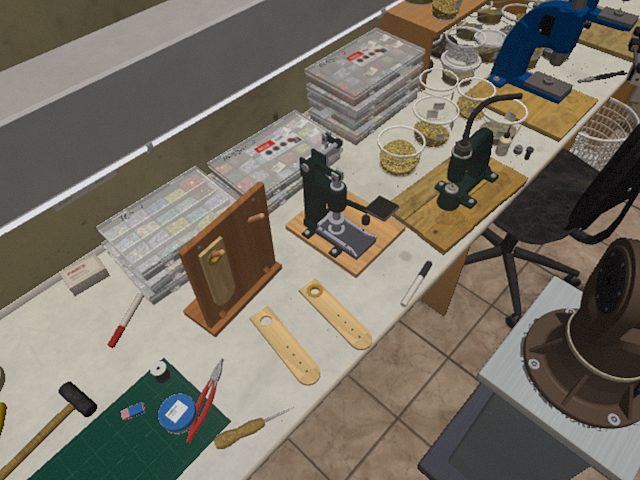

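View pics/top0.png

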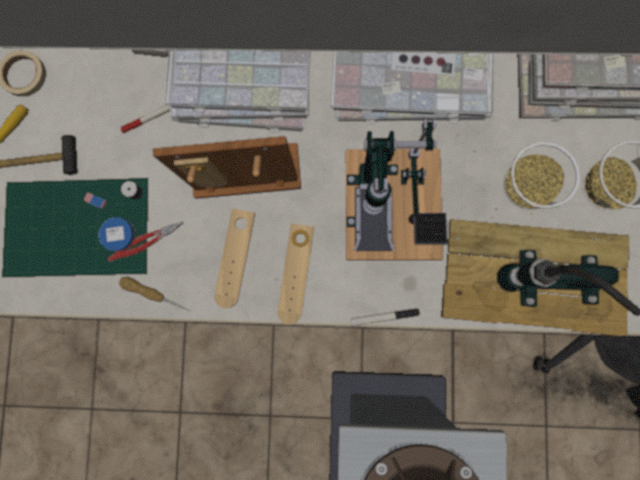

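View pics/wrist0.png

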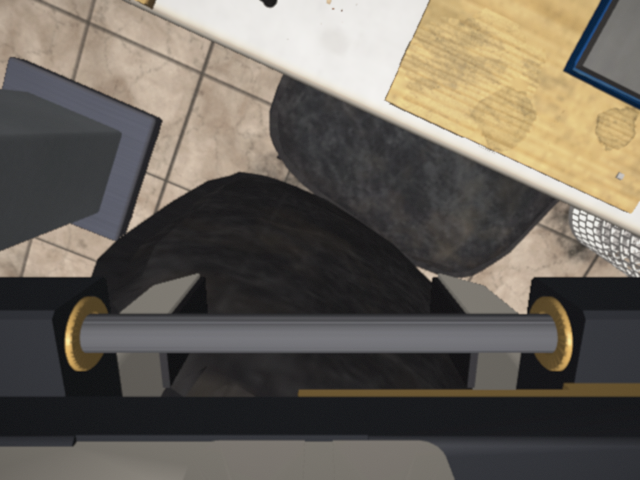

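```bash
cat > h.py <<'E'
import numpy as np,cv2
from cell import arm,eyes
from scipy.spatial.transform import Rotation as R
def cam(n):
    s=arm.observe(); d=eyes.get_image(n); K=np.array(d["intrinsics"])
    if n=="wrist":
        T=np.eye(4);T[:3,:3]=R.from_rotvec(s["ee_rot"]).as_matrix();T[:3,3]=s["position"]
        W=T@np.array(d["T_tool_cam"])          # cam->world
        M=np.linalg.inv(W)
    else:
        M=np.eye(4);M[:3,:3]=R.from_rotvec(np.ravel(d["rvec"])).as_matrix();M[:3,3]=np.ravel(d["tvec"])
    return d["frame"],K,M
def proj(K,M,P):
    P=np.atleast_2d(P);c=P@M[:3,:3].T+M[:3,3];u=c@K.T;return u[:,:2]/u[:,2:]
def back(K,M,px,z):
    px=np.atleast_2d(px);r=np.c_[px,np.ones(len(px))]@np.linalg.inv(K).T
    W=np.linalg.inv(M);d=r@W[:3,:3].T;o=W[:3,3];t=(z-o[2])/d[:,2];return o+t[:,None]*d
def st():
    s=arm.observe();m=R.from_rotvec(s["ee_rot"]).as_matrix()
    print("t",round(s["clock"],2),"p",np.round(s["position"],4),"x",np.round(m[:,0],3),"y",np.round(m[:,1],3),"z",np.round(m[:,2],3),"F",np.round(s["force"],1),"w",round(s["width"],3),"q",np.round(s["joints"],2))
    return np.array(s["position"]),m
def crop(f,x0,y0,x1,y1,k,name):
    cv2.imwrite("pics/"+name,cv2.resize(f[y0:y1,x0:x1],None,fx=k,fy=k,interpolation=cv2.INTER_CUBIC))
E
python3 - <<'E'
from h import *
f,K,M=cam("top"); np.savez("top0.npz",f=f,K=K,M=M)
crop(f,200,190,360,340,4,"t_pat.png"); crop(f,330,110,460,270,3.7,"t_press.png"); crop(f,145,120,310,210,4.8,"t_rack.png")
f,K,M=cam("scene"); np.savez("scene0.npz",f=f,K=K,M=M)
crop(f,175,170,335,335,3.6,"s_rack.png"); crop(f,270,130,420,280,4,"s_press.png"); crop(f,240,260,390,400,4,"s_pat.png")
st()
E
```

```text
t 0.25 p [ 0.2483 -0.5733  0.2264] x [ 0.918  0.397 -0.   ] y [ 0.397 -0.918 -0.001] z [-0.     0.001 -1.   ] F [ 0.   0.3 -0.3] w 1.0 q [ 1.06  0.43  0.03  1.57 -0.01  1.13 -0.08]
```

View pics/t_pat.png

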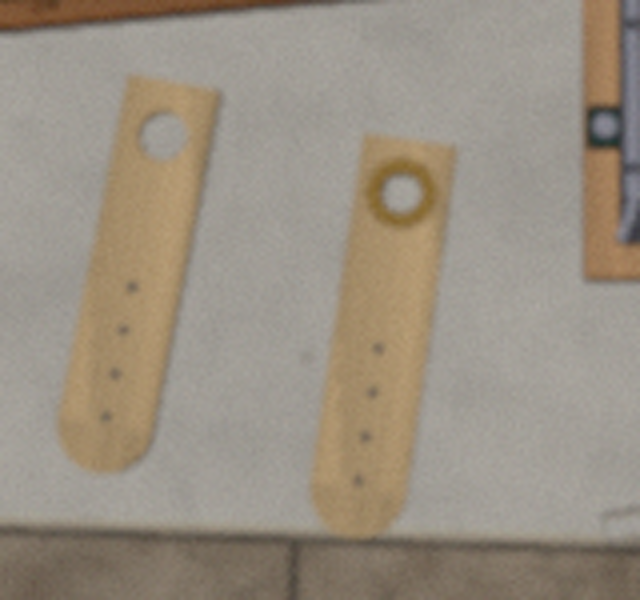

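View pics/t_press.png

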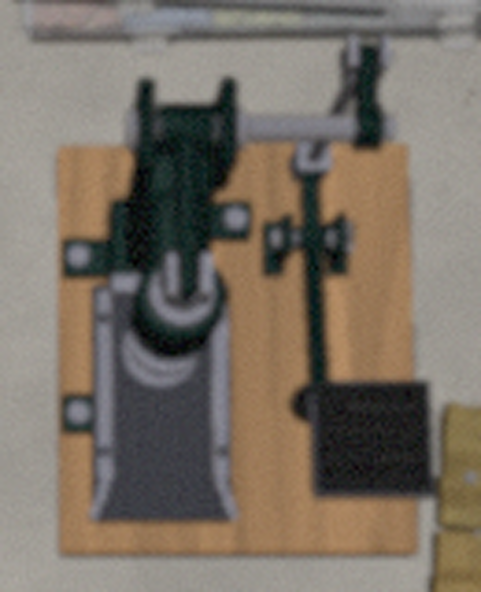

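View pics/t_rack.png

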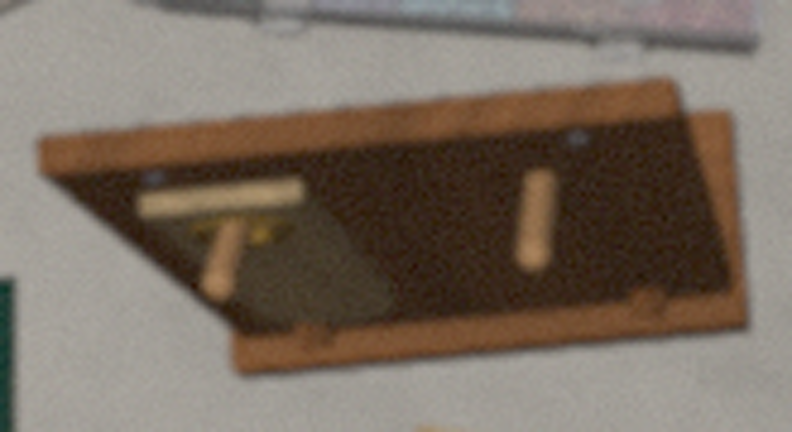

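View pics/s_rack.png

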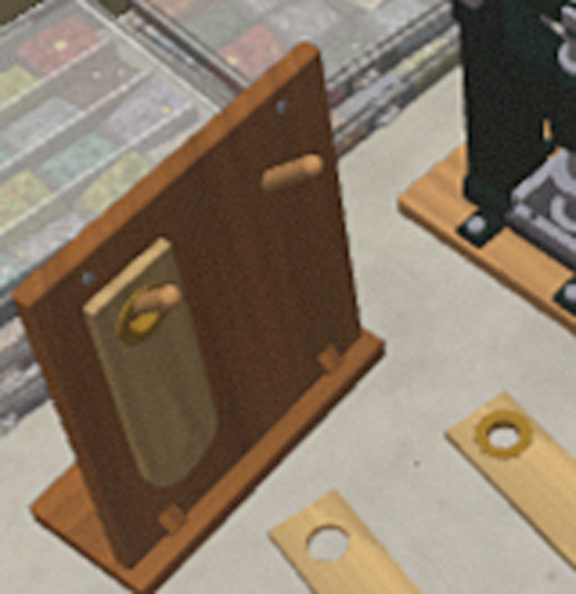

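View pics/s_press.png

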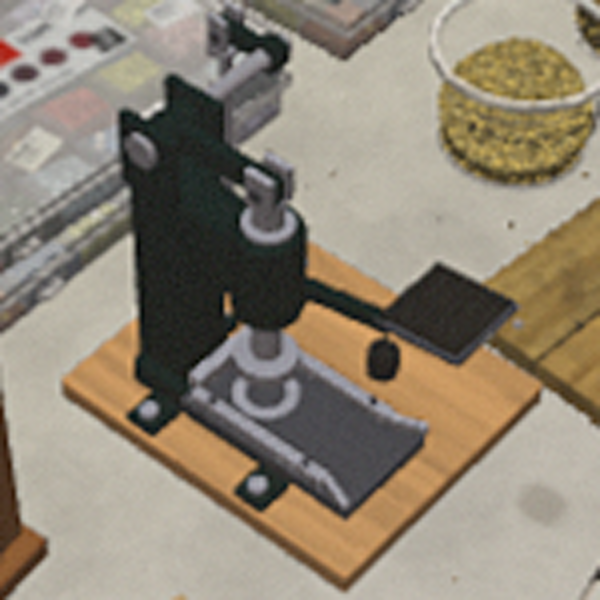

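```bash
cat > m.py <<'E'
from h import *
t=np.load("top0.npz");s=np.load("scene0.npz")
def u(p,k,o): return (np.array(p)+.5)/k-.5+np.array(o)
def tri(a,b):
    P1=t["K"]@t["M"][:3];P2=s["K"]@s["M"][:3]
    X=cv2.triangulatePoints(P1,P2,np.array(a,float).reshape(2,1),np.array(b,float).reshape(2,1)).ravel();X=X[:3]/X[3]
    e=[proj(t["K"],t["M"],X)[0]-a,proj(s["K"],s["M"],X)[0]-b];return X,np.round(e,1).tolist()
E
python3 - <<'E'
from m import *
K,M=t["K"],t["M"];np.set_printoptions(precision=4,suppress=True)
o=(200,190)
c=back(K,M,u([(364,136),(456,148)],4,o),.007);print("corners",c,np.linalg.norm(c[0]-c[1]))
e=back(K,M,u([(402.5,193)],4,o),.012);print("eye",e)
h=back(K,M,u([(379,348),(372,392),(365,436),(358,481)],4,o),.007);print("holes",h)
print("round",back(K,M,u([(358,538)],4,o),.007))
b=back(K,M,u([(57,147),(408,147),(416,555),(60,553)],3.7,(330,110)),.018);print("board",b,np.linalg.norm(b-np.roll(b,1,0),axis=1))
L=np.array([(120,53),(120,-138),(-105,-138),(-105,53)])/1e3
# rigid fit
def fit(L,W):
    lc,wc=L.mean(0),W.mean(0);H=(L-lc).T@(W-wc);a=np.arctan2(H[0,1]-H[1,0],H[0,0]+H[1,1]);Rm=np.array([[np.cos(a),-np.sin(a)],[np.sin(a),np.cos(a)]]);return a,wc-Rm@lc,((L-lc)@Rm.T+wc-W)*1e3
print("press top",fit(L,b[:,:2]))
bs=back(s["K"],s["M"],u([(62,388),(345,588),(540,392)],4,(270,130)),.018);print(bs);print("press scene",fit(L[[0,3,2]],bs[:,:2]))
sb=back(s["K"],s["M"],u([(449,436),(504,393)],3.6,(175,170)),.007);print("pattern scene corners",sb)
print("eye scene",back(s["K"],s["M"],u([(503,434)],3.6,(175,170)),.012))
for n,a,bb in [("base",(541,175),(268,183)),("tip",(531,266),(317,163))]:
    print(n,tri(u(a,4.8,(145,120)),u(bb,3.6,(175,170))))
# foot front edge of rack (z?) 
r=back(K,M,u([(238,372),(746,325)],4.8,(145,120)),.018);print("rack foot front",r,np.linalg.norm(r[0]-r[1]))
r=back(K,M,u([(40,140),(680,80)],4.8,(145,120)),.272);print("rack top back?",r,np.linalg.norm(r[0]-r[1]))
r=back(K,M,u([(45,175),(685,118)],4.8,(145,120)),.272);print("rack top front?",r,np.linalg.norm(r[0]-r[1]))
E
```

```text
corners [[0.5433 0.2655 0.007 ]
 [0.5383 0.219  0.007 ]] 0.04676762541117348
eye [[0.5142 0.2448 0.012 ]]
holes [[0.437  0.2543 0.007 ]
 [0.4151 0.2571 0.007 ]
 [0.3933 0.2598 0.007 ]
 [0.3712 0.2625 0.007 ]]
round [[0.3434 0.2615 0.007 ]]
board [[ 0.6958  0.1597  0.018 ]
 [ 0.6993 -0.0304  0.018 ]
 [ 0.4775 -0.0347  0.018 ]
 [ 0.4736  0.1531  0.018 ]] [0.2222 0.1901 0.2219 0.1879]
press top (np.float64(0.022403693665657577), array([0.5781, 0.1042]), array([[ 1.1084,  0.2304],
       [ 1.8697, -0.6426],
       [-1.2614, -1.3277],
       [-1.7167,  1.7398]]))
[[ 0.6892  0.1623  0.018 ]
 [ 0.4675  0.1578  0.018 ]
 [ 0.4743 -0.0304  0.018 ]]
press scene (np.float64(0.02702394759666563), array([0.5734, 0.108 ]), array([[ 2.6441,  1.9375],
       [-0.5092,  0.4036],
       [-2.1349, -2.341 ]]))
pattern scene corners [[0.5393 0.2651 0.007 ]
 [0.5365 0.2191 0.007 ]]
eye scene [[0.5136 0.2438 0.012 ]]
base (array([0.6231, 0.3058, 0.2135]), [[0.3, 0.5], [-0.6, -0.2]])
tip (array([0.5811, 0.3014, 0.2572]), [[0.1, 0.1], [-0.1, -0.0]])
rack foot front [[0.5911 0.4614 0.018 ]
 [0.6157 0.2482 0.018 ]] 0.21460617098710374
rack top back? [[0.616  0.4604 0.272 ]
 [0.6397 0.2537 0.272 ]] 0.20806222976834582
rack top front? [[0.6045 0.458  0.272 ]
 [0.6271 0.2516 0.272 ]] 0.20760544288153546
```

```bash
python3 -m inch '[[[0,0,0,-20,7.6],[0,0,0,-20,7.6],[0,0,0,-20,7.6],[0,0,0,-10,7.6]]]' 40; cat > go.py <<'E'
import sys
from h import *
p,m=st()
if len(sys.argv)>3:
    tgt=np.array(list(map(float,sys.argv[1:4])))
    d=m.T@(tgt-p)*1e3; print("tool mm",np.round(d,1))
    if len(sys.argv)>4:
        az=np.degrees(np.arctan2(m[1,0],m[0,0])); print("az",round(az,2),"turn",round((az-float(sys.argv[4])+180)%360-180,2))
E
python3 go.py 0.39 0 0.27 -7.05; python3 go.py 0.385 0.261 0.1 -7.05
```

```text
clock: 0.65
position: [0.2473, -0.572, 0.2958]
ee_rot: [-3.128, 0.218, 0.005]
force: [0.3, 0.5, -0.2]
width: 1.002
t 0.65 p [ 0.2473 -0.572   0.2958] x [ 0.99  -0.139 -0.004] y [-0.139 -0.99  -0.006] z [-0.003  0.006 -1.   ] F [ 0.3  0.5 -0.2] w 1.002 q [ 0.97  0.39  0.15  1.48 -0.06  1.29 -0.58]
tool mm [  62.  -586.1   28.9]
az -7.97 turn -0.92
t 0.65 p [ 0.2473 -0.572   0.2958] x [ 0.99  -0.139 -0.004] y [-0.139 -0.99  -0.006] z [-0.003  0.006 -1.   ] F [ 0.3  0.5 -0.2] w 1.002 q [ 0.97  0.39  0.15  1.48 -0.06  1.29 -0.58]
tool mm [  21.5 -842.9  200.6]
az -7.97 turn -0.92
```

```bash
python3 -m inch '[[[0,5,-50,0,0],[0,5,-50,0,0],[0,5,-50,0,0],[0,5,-50,0,0],[0,5,-50,0,0],[0,5,-50,0,0],[0,5,-50,0,0],[0,5,-50,0,0],[0,5,-50,0,0],[0,5,-50,0,0],[0,5,-50,0,0],[0,5,-50,0,0]]]'; python3 go.py 0.385 0.261 0.2 -7.05
```

```text
clock: 1.85
position: [0.391, 0.0079, 0.2975]
ee_rot: [3.13, -0.244, 0.003]
force: [1.3, -1.4, 0.3]
width: 1.002
t 1.85 p [0.391  0.0079 0.2975] x [ 0.988 -0.155  0.002] y [-0.155 -0.988  0.002] z [ 0.002 -0.003 -1.   ] F [ 1.3 -1.4  0.3] w 1.002 q [ 0.25  0.01 -0.4   1.95  0.01  1.18 -1.89]
tool mm [ -45.4 -249.3   96.8]
az -8.92 turn -1.87
```

```bash
python3 -m inch '[[[0,-9,-50,0,-1],[0,-9,-50,10,-1],[0,-9,-50,20,0],[0,-9,-50,30,0],[0,-9,-40,30,0],[0,0,0,0,0]]]'; python3 go.py 0.385 0.261 0.1 -7.05
python3 - <<'E'
from h import *
f,K,M=cam("wrist");cv2.imwrite("pics/w1.png",f);np.savez("w1.npz",f=f,K=K,M=M)
E
```

```text
clock: 2.45
position: [0.3787, 0.2437, 0.2164]
ee_rot: [-3.132, 0.178, -0.014]
force: [-0.5, 0.1, -0.2]
width: 1.0
t 2.45 p [0.3787 0.2437 0.2164] x [ 0.994 -0.113  0.009] y [-0.113 -0.994 -0.005] z [ 0.009  0.004 -1.   ] F [-0.5  0.1 -0.2] w 1.0 q [-0.14  0.22 -0.65  1.96  0.16  1.   -2.54]
tool mm [  3.3 -17.3 116.5]
az -6.5 turn 0.55
```

View pics/w1.png

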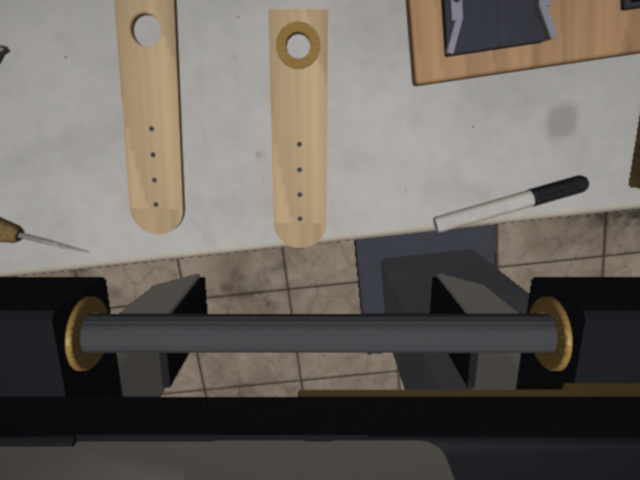

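```bash
python3 - <<'E'
from h import *
d=np.load("w1.npz");K,M=d["K"],d["M"]
f=d["f"];crop(f,240,0,360,260,2.3,"w1c.png");crop(f,400,0,640,100,3.3,"w1p.png")
h=back(K,M,[(299,144),(299.5,169),(300,194),(300.5,218)],.007);e=back(K,M,[(298,45)],.012);c=back(K,M,[(269,10),(327,10)],.007);r=back(K,M,[(300,247)],.007)
print(np.round(h,4),e,c,r)
v=(e-h[-1])[0];print(np.degrees(np.arctan2(v[1],v[0])),np.hypot(*v[:2]))
E
python3 go.py 0.385 0.261 0.1 -7.05
```

```text
[[0.4351 0.2559 0.007 ]
 [0.4137 0.2581 0.007 ]
 [0.3917 0.2603 0.007 ]
 [0.3699 0.2625 0.007 ]] [[0.51280714 0.24684488 0.012     ]] [[0.54210463 0.26694938 0.007     ]
 [0.53688479 0.22066744 0.007     ]] [[0.34290003 0.26629732 0.007     ]]
-6.263181505696986 0.1437217457344757
t 2.5 p [0.3797 0.2417 0.2176] x [ 0.993 -0.115  0.01 ] y [-0.115 -0.993 -0.004] z [ 0.011  0.003 -1.   ] F [-0.6 -0.8 -0.2] w 1.002 q [-0.13  0.22 -0.65  1.96  0.16  1.   -2.54]
tool mm [  1.8 -19.3 117.7]
az -6.59 turn 0.46
```

View pics/w1c.png

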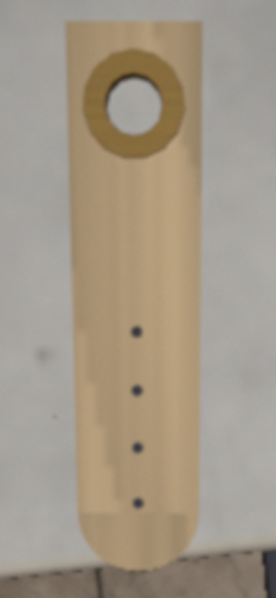

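```bash
python3 -m inch '[[[0,3,-19,10,0],[0,0,0,40,0],[0,0,0,40,0],[0,0,0,15,0],[0,0,0,0,0]]]'; python3 go.py 0.384 0.261 0.003 -6.5
```

```text
clock: 3.0
position: [0.3914, 0.2572, 0.113]
ee_rot: [-3.132, 0.191, -0.028]
force: [0.1, 0.2, 0.7]
width: 1.001
t 3.0 p [0.3914 0.2572 0.113 ] x [ 0.992 -0.121  0.017] y [-0.121 -0.993 -0.004] z [ 0.018  0.002 -1.   ] F [0.1 0.2 0.7] w 1.001 q [-0.26  0.38 -0.56  2.06  0.3   0.77 -2.7 ]
tool mm [ -9.7  -2.4 109.8]
az -6.97 turn -0.47
```

```bash
python3 -m inch '[[[0,0,0,-45,-4],[0,-5,5,-45,-4],[0,-5,30,-40,-4],[0,-5,45,-30,0],[0,0,45,0,0],[0,0,0,0,0]]]'; python3 go.py 0.40 0.12 0.28 3
python3 - <<'E'
from h import *
f,K,M=cam("wrist");cv2.imwrite("pics/w2.png",f);np.savez("w2.npz",f=f,K=K,M=M)
E
```

```text
clock: 3.6
position: [0.3846, 0.1303, 0.2822]
ee_rot: [3.138, 0.148, 0.041]
force: [-0.8, 0.2, -0.7]
width: 1.002
t 3.6 p [0.3846 0.1303 0.2822] x [0.995 0.094 0.026] y [ 0.094 -0.996  0.002] z [ 0.026  0.001 -1.   ] F [-0.8  0.2 -0.7] w 1.002 q [ 0.13  0.05 -0.61  1.95  0.05  1.12 -1.98]
tool mm [14.3 11.7  2.6]
az 5.39 turn 2.39
```

View pics/w2.png

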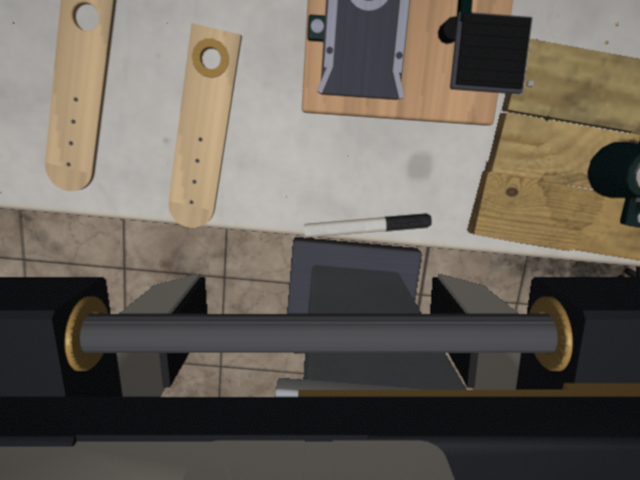

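```bash
python3 -m inch '[[[0,40,15,-5,0],[0,40,10,-5,0],[0,0,0,0,0]]]'; python3 go.py 0.45 0.11 0.28 3
python3 - <<'E'
from h import *
f,K,M=cam("wrist");cv2.imwrite("pics/w3.png",f);np.savez("w3.npz",f=f,K=K,M=M)
crop(f,290,0,570,220,2.8,"w3c.png")
E
```

```text
clock: 3.95
position: [0.4682, 0.1154, 0.2992]
ee_rot: [-3.137, -0.149, -0.051]
force: [-1.0, -0.4, 0.4]
width: 1.0
t 3.95 p [0.4682 0.1154 0.2992] x [0.995 0.095 0.033] y [ 0.095 -0.995  0.001] z [ 0.033  0.002 -0.999] F [-1.  -0.4  0.4] w 1.0 q [ 0.13  0.17 -0.57  1.78  0.11  1.18 -1.94]
tool mm [-19.2   3.7  18.6]
az 5.45 turn 2.45
```

View pics/w3c.png

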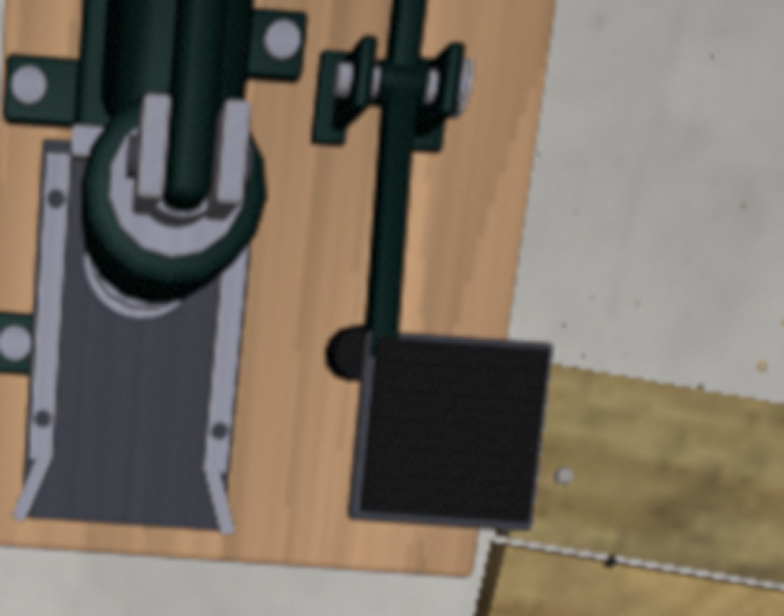

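```bash
python3 - <<'E'
from h import *
np.set_printoptions(precision=4,suppress=True)
d=np.load("w3.npz");K,M=d["K"],d["M"]
B=lambda p,z:back(K,M,(np.array(p)+.5)/2.8-.5+np.array([290,0]),z)
l=B([(70,153),(52,458)],.058);r=B([(219,300),(205,467)],.058);print("L",l,"R",r)
for q in(l,r):
    v=q[0]-q[1];print(np.arctan2(v[1],v[0]))
a=np.arctan2(*(l[0]-l[1])[[1,0]]);n=np.array([-np.sin(a),np.cos(a)]);print("gap",(l[1]-r[1])[:2]@n)
f=B([(27,517),(215,530)],.05);print("bed front",f, "mid",f.mean(0))
p=B([(373,335),(552,345),(530,527),(357,517)],.074);print("pad",p,p.mean(0),np.linalg.norm(p-np.roll(p,1,0),axis=1))
print("corner",B([(470,575)],.018), "eyelet bolt dots")
ax=np.array([np.cos(a),np.sin(a)]);mid=f.mean(0)[:2]
for a in(.02,.0225,.025,.03): 
    ax=np.array([np.cos(a),np.sin(a)]);yy=np.array([-ax[1],ax[0]]);c=(l[0]+l[1]).reshape(3)[:2]/2; lat=((l[:,:2]@yy).mean()+(r[:,:2]@yy).mean())/2; print(a,"origin est",ax*(mid@ax+.09)+yy*lat, "from pad",p.mean(0)[:2]-(-.05*ax-.105*yy))
E
```

```text
L [[0.6055 0.1325 0.058 ]
 [0.5086 0.1293 0.058 ]] R [[0.5652 0.0791 0.058 ]
 [0.5106 0.0771 0.058 ]]
0.032189320421310355
0.036848944557447
gap 0.052263078462866285
bed front [[0.4869 0.1363 0.05  ]
 [0.4888 0.07   0.05  ]] mid [0.4878 0.1032 0.05  ]
pad [[ 0.5581  0.0306  0.074 ]
 [ 0.5606 -0.027   0.074 ]
 [ 0.5024 -0.0307  0.074 ]
 [ 0.5001  0.0269  0.074 ]] [ 0.5303 -0.      0.074 ] [0.0581 0.0576 0.0583 0.0576]
corner [[ 0.4778 -0.0335  0.018 ]] eyelet bolt dots
0.02 origin est [0.5778 0.1051] from pad [0.5782 0.1059]
0.0225 origin est [0.5778 0.1052] from pad [0.5779 0.106 ]
0.025 origin est [0.5778 0.1053] from pad [0.5776 0.1062]
0.03 origin est [0.5778 0.1054] from pad [0.5771 0.1064]
```

```bash
python3 -m inch '[[[0,-30,-40,0,-2],[0,-30,-45,0,-1],[0,0,-45,0,0],[0,0,-45,0,0],[0,0,-30,0,0],[0,0,0,0,0]]]'; python3 go.py 0.42 0.30 0.28 3
python3 - <<'E'
from h import *
f,K,M=cam("wrist");cv2.imwrite("pics/w4.png",f);np.savez("w4.npz",f=f,K=K,M=M)
E
```

```text
clock: 4.6
position: [0.3686, 0.3207, 0.299]
ee_rot: [-3.131, -0.239, -0.049]
force: [-0.0, 0.4, -0.6]
width: 0.998
t 4.6 p [0.3686 0.3207 0.299 ] x [0.988 0.152 0.031] y [ 0.152 -0.988  0.001] z [ 0.031  0.003 -1.   ] F [-0.   0.4 -0.6] w 0.998 q [-0.22  0.22 -0.74  1.76  0.18  1.21 -2.43]
tool mm [47.  28.2 20.6]
az 8.74 turn 5.74
```

View pics/w4.png

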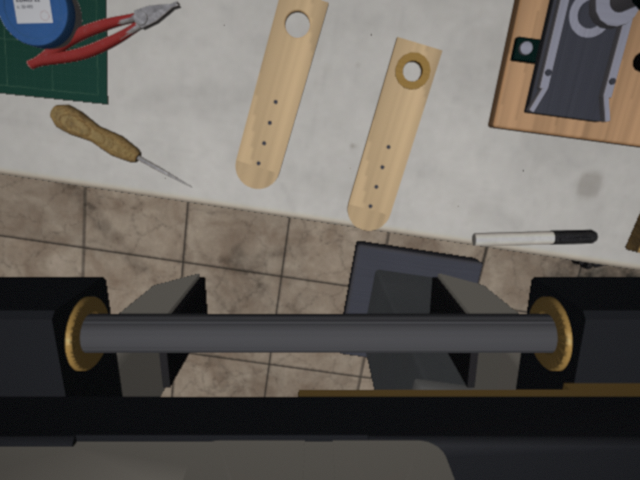

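```bash
python3 -m inch '[[[0,45,10,0,0],[0,45,10,0,0],[0,40,10,0,0],[0,0,0,0,0]]]'; python3 go.py 0.42 0.30 0.28 3
python3 - <<'E'
from h import *
f,K,M=cam("wrist");cv2.imwrite("pics/w5.png",f);np.savez("w5.npz",f=f,K=K,M=M)
E
```

```text
clock: 5.05
position: [0.503, 0.3054, 0.3045]
ee_rot: [3.127, 0.244, 0.051]
force: [-0.9, -0.3, 0.4]
width: 1.0
t 5.05 p [0.503  0.3054 0.3045] x [0.987 0.155 0.032] y [ 0.155 -0.988  0.007] z [ 0.032 -0.002 -0.999] F [-0.9 -0.3  0.4] w 1.0 q [-0.18  0.39 -0.67  1.53  0.27  1.29 -2.29]
tool mm [-83.5  -7.7  21.8]
az 8.92 turn 5.92
```

View pics/w5.png

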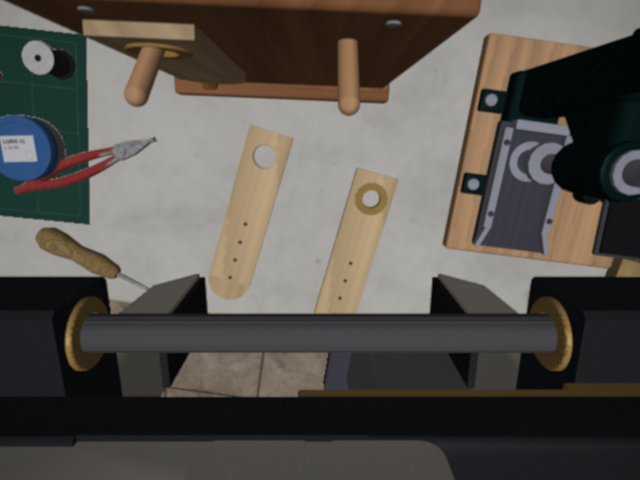

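```bash
python3 - <<'E'
from m import *
from scipy.optimize import least_squares
np.set_printoptions(precision=4,suppress=True)
w=np.load("w5.npz");V=[(t["K"],t["M"]),(s["K"],s["M"]),(w["K"],w["M"])]
# peg frame: base o, azimuth a fixed slant 45; tip at 56mm
ob=[u((541,175),4.8,(145,120)),u((268,183),3.6,(175,170)),np.array([347.5,42])]
ot=[u((531,262),4.8,(145,120)),u((315,164),3.6,(175,170)),np.array([349.5,103])]
def f(p):
    o=p[:3];d=np.array([-np.cos(p[3])*.7071,-np.sin(p[3])*.7071,.7071])
    return np.r_[[np.r_[proj(K,M,o)[0]-b,proj(K,M,o+.053*d)[0]-e] for (K,M),b,e in zip(V,ob,ot)]].ravel()
r=least_squares(f,[.62,.305,.215,.11]);print(r.x,r.fun.reshape(3,4));o=r.x
print("tip",o[:3]+.056*np.array([-np.cos(o[3])*.7071,-np.sin(o[3])*.7071,.7071]))
E
```

```text
[0.6219 0.3074 0.2134 0.1205] [[-0.6786  1.1276 -0.2205 -0.4093]
 [-0.8191  0.6207 -1.1892  1.4374]
 [ 0.6153 -1.8739  0.4309  1.7357]]
tip [0.5826 0.3027 0.253 ]
```

```bash
python3 -m inch '[[[0,-45,0,0,-2],[0,-40,10,0,-8.5],[0,-20,20,0,-8.5],[0,0,0,0,-8.5],[0,0,0,0,-8.5],[0,0,0,0,-8.5],[0,0,0,0,-8.5],[0,0,0,0,-8.5],[0,0,0,0,-8.5],[0,0,0,0,-8.5],[0,0,0,0,-8.5],[0,0,0,0,-8.5]]]'; python3 go.py 0.384 0.261 0.1 173.5
```

```text
clock: 6.3
position: [0.3851, 0.2455, 0.3009]
ee_rot: [1.878, 2.473, 0.005]
force: [0.5, -0.4, 0.0]
width: 1.001
t 6.3 p [0.3851 0.2455 0.3009] x [-0.268  0.963 -0.027] y [0.963 0.268 0.025] z [ 0.031 -0.019 -0.999] F [ 0.5 -0.4  0. ] w 1.001 q [ 0.16  0.22 -1.02  1.8   0.24  1.23 -0.65]
tool mm [ 20.6  -1.8 200.5]
az 105.54 turn -67.96
```

```bash
python3 -m inch '[[[0,5,0,10,-8.5],[0,0,0,20,-8.5],[0,0,0,20,-8.5],[0,0,0,20,-8.5],[0,0,0,20,-8.5],[0,0,0,10,-8.5],[0,0,0,0,-8.5],[0,0,0,0,-8.5],[0,0,0,0,0]]]'; python3 go.py 0.384 0.261 0.1 173.5
```

```text
clock: 7.2
position: [0.3754, 0.2399, 0.1982]
ee_rot: [0.149, 3.1, -0.052]
force: [-0.2, 1.1, -0.4]
width: 0.998
t 7.2 p [0.3754 0.2399 0.1982] x [-0.995  0.095 -0.039] y [ 0.097  0.995 -0.032] z [ 0.036 -0.035 -0.999] F [-0.2  1.1 -0.4] w 0.998 q [ 0.22  0.41 -1.21  1.97  0.5   1.08  0.26]
tool mm [-2.7 24.9 97.7]
az 174.53 turn 1.03
```

```bash
python3 -m inch '[[[0,-1,12,10,0],[0,-1,13,10,0]]]'; python3 go.py 0.384 0.261 0.1 173.5
```

```text
clock: 7.4
position: [0.38, 0.2617, 0.1783]
ee_rot: [0.166, 3.096, -0.056]
force: [-0.0, 0.4, 0.8]
width: 1.002
t 7.4 p [0.38   0.2617 0.1783] x [-0.993  0.106 -0.042] y [ 0.108  0.994 -0.034] z [ 0.038 -0.038 -0.999] F [-0.   0.4  0.8] w 1.002 q [ 0.12  0.46 -1.16  1.97  0.54  1.06  0.18]
tool mm [-0.8  2.3 78.3]
az 173.91 turn 0.41
```

```bash
python3 -m inch '[[[0,0,1,40,0],[0,0,0,40,0]]]'; python3 go.py 0.384 0.261 0.02 173.5
```

```text
clock: 7.6
position: [0.3846, 0.2626, 0.1005]
ee_rot: [0.18, 3.088, -0.048]
force: [0.9, -0.5, -0.2]
width: 1.003
t 7.6 p [0.3846 0.2626 0.1005] x [-0.992  0.116 -0.05 ] y [ 0.117  0.993 -0.028] z [ 0.046 -0.034 -0.998] F [ 0.9 -0.5 -0.2] w 1.003 q [ 0.02  0.55 -1.05  2.06  0.69  0.92  0.04]
tool mm [ 4.4  0.6 80.4]
az 173.35 turn -0.15
```

```bash
python3 -m inch '[[[0,2,0,40,0],[0,2,0,30,0],[0,0,0,5,0],[0,0,0,0,0]]]'; python3 go.py 0.384 0.261 0.004 173.5
python3 - <<'E'
from h import *
f,K,M=cam("scene");crop(f,220,230,400,380,4,"s1.png")
f,K,M=cam("wrist");cv2.imwrite("pics/w6.png",f)
E
```

```text
clock: 8.0
position: [0.3811, 0.2569, 0.0218]
ee_rot: [0.204, 3.088, -0.056]
force: [0.2, 0.7, -0.0]
width: 1.002
t 8.0 p [0.3811 0.2569 0.0218] x [-0.99   0.13  -0.049] y [ 0.132  0.991 -0.033] z [ 0.044 -0.039 -0.998] F [ 0.2  0.7 -0. ] w 1.002 q [-0.09  0.65 -0.91  2.13  0.86  0.78 -0.13]
tool mm [-1.5  5.  17.7]
az 172.49 turn -1.01
```

View pics/s1.png

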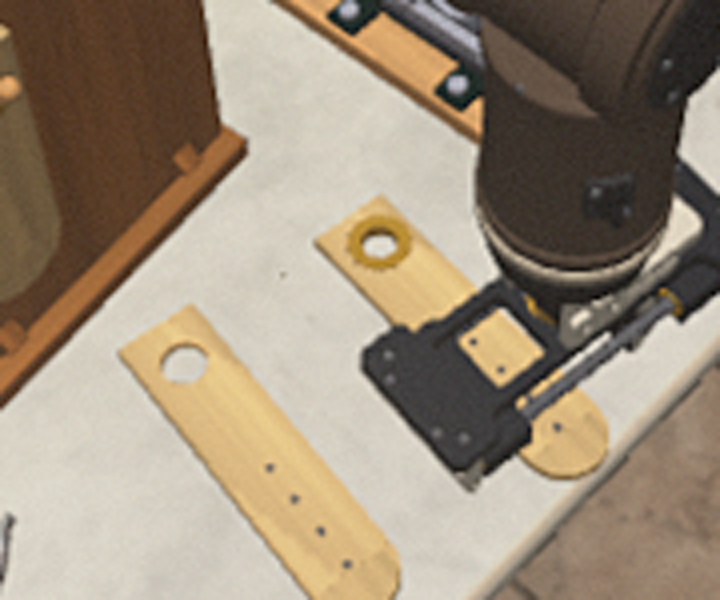

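View pics/w6.png

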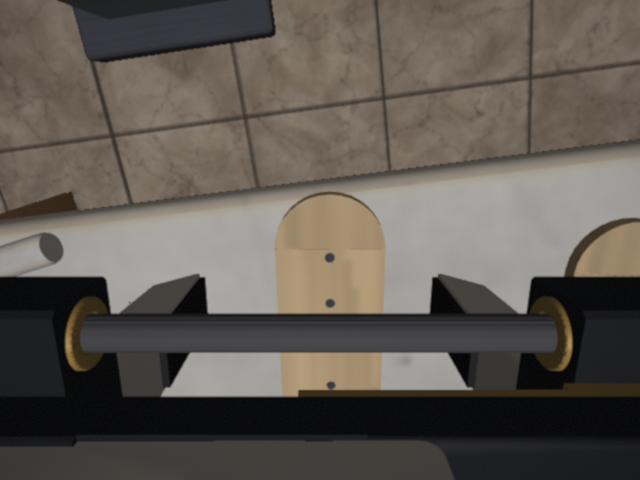

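```bash
python3 -m inch '[[[0,0,4,10,-1],[0,-1,1,6,0],[0,0,0,1,0]]]'; python3 go.py 0.384 0.261 0.004 173.5
```

```text
clock: 8.4
position: [0.3869, 0.2635, 0.0079]
ee_rot: [0.178, 3.083, -0.049]
force: [0.0, -0.7, -0.0]
width: 1.001
t 8.4 p [0.3869 0.2635 0.0079] x [-0.992  0.114 -0.055] y [ 0.116  0.993 -0.028] z [ 0.051 -0.035 -0.998] F [ 0.  -0.7 -0. ] w 1.001 q [-0.11  0.68 -0.89  2.13  0.9   0.76 -0.15]
tool mm [ 2.8 -2.7  3.8]
az 173.43 turn -0.07
```

```bash
python3 -m inch '[[[0,2,-2,4,0],[0,0,0,1,0],[1,0,0,0,0],[1,0,0,0,0],[1,0,0,0,0],[1,0,0,0,0],[1,0,0,0,0]]]' 40; python3 go.py 0.384 0.261 0.004 173.5
```

```text
clock: 9.1
position: [0.385, 0.2616, 0.0029]
ee_rot: [0.179, 3.083, -0.048]
force: [0.2, 0.0, -0.7]
width: 0.613
t 9.1 p [0.385  0.2616 0.0029] x [-0.992  0.115 -0.055] y [ 0.117  0.993 -0.028] z [ 0.051 -0.034 -0.998] F [ 0.2  0.  -0.7] w 0.613 q [-0.12  0.68 -0.88  2.14  0.91  0.75 -0.17]
tool mm [ 0.9 -0.7 -1.2]
az 173.39 turn -0.11
```

```bash
python3 -m inch '[[[1,0,0,0,0],[1,0,0,0,0],[1,0,0,0,0]]]' 40; python3 -m inch '[[[1,0,0,-10,0],[1,0,0,-25,0],[1,0,0,-35,0],[1,0,0,-20,0],[1,0,0,0,0]]]'; python3 go.py 0.43 0.15 0.11 181.7
```

```text
clock: 9.4
position: [0.385, 0.2617, 0.0029]
ee_rot: [0.179, 3.083, -0.048]
force: [-0.4, -0.7, -0.1]
width: 0.513
clock: 9.9
position: [0.3785, 0.2649, 0.0974]
ee_rot: [0.176, 3.086, -0.05]
force: [0.7, -0.3, -1.4]
width: 0.509
t 9.9 p [0.3785 0.2649 0.0974] x [-0.992  0.113 -0.052] y [ 0.115  0.993 -0.03 ] z [ 0.048 -0.035 -0.998] F [ 0.7 -0.3 -1.4] w 0.509 q [ 0.    0.55 -1.04  2.07  0.69  0.9   0.02]
tool mm [ -64.7 -108.6   -6.1]
az 173.51 turn -8.19
```

```bash
python3 -m inch '[[[1,0,-20,0,-4],[1,0,-40,0,-4],[1,0,-40,0,0]]]'; python3 go.py 0.37 0.099 0.09 181.7
```

```text
clock: 10.2
position: [0.3753, 0.1688, 0.1018]
ee_rot: [-0.06, 3.09, -0.046]
force: [0.4, -1.4, -0.7]
width: 0.509
t 10.2 p [0.3753 0.1688 0.1018] x [-0.998 -0.039 -0.05 ] y [-0.038  0.999 -0.031] z [ 0.051 -0.029 -0.998] F [ 0.4 -1.4 -0.7] w 0.509 q [ 0.29  0.49 -1.14  2.18  0.69  0.85  0.33]
tool mm [  8.6 -69.2  13.6]
az -177.75 turn 0.55
```

```bash
python3 -m inch '[[[1,0,-25,8,0]]]'; python3 go.py 0.37 0.099 0.09 181.7;  python3 -m inch '[[[1,0,-25,5,0]]]'; python3 go.py 0.37 0.099 0.09 181.7
```

```text
clock: 10.3
position: [0.3763, 0.1411, 0.0945]
ee_rot: [-0.059, 3.09, -0.048]
force: [0.6, -0.7, -0.8]
width: 0.51
t 10.3 p [0.3763 0.1411 0.0945] x [-0.998 -0.039 -0.05 ] y [-0.037  0.999 -0.032] z [ 0.051 -0.03  -0.998] F [ 0.6 -0.7 -0.8] w 0.51 q [ 0.36  0.49 -1.14  2.21  0.7   0.82  0.37]
tool mm [  8.1 -41.7   5.5]
az -177.78 turn 0.52
clock: 10.4
position: [0.3769, 0.1143, 0.0898]
ee_rot: [-0.058, 3.091, -0.049]
force: [0.8, -0.4, -0.7]
width: 0.513
t 10.4 p [0.3769 0.1143 0.0898] x [-0.998 -0.039 -0.049] y [-0.037  0.999 -0.033] z [ 0.05  -0.031 -0.998] F [ 0.8 -0.4 -0.7] w 0.513 q [ 0.42  0.48 -1.14  2.24  0.71  0.8   0.41]
tool mm [  7.5 -15.   -0. ]
az -177.79 turn 0.51
```

```bash
python3 -m inch '[[[1,4,-14,8,0.5],[1,0,0,0,0]]]'; python3 go.py 0.3675 0.0992 0.078 181.7
python3 - <<'E'
from h import *
f,K,M=cam("top");crop(f,300,140,460,300,3.7,"t2.png");np.savez("top2.npz",f=f,K=K,M=M)
f,K,M=cam("scene");crop(f,270,160,430,310,4,"s2.png");np.savez("scene2.npz",f=f,K=K,M=M)
E
```

```text
clock: 10.6
position: [0.3723, 0.0953, 0.0803]
ee_rot: [-0.036, 3.094, -0.053]
force: [0.1, -0.0, -0.3]
width: 0.509
t 10.6 p [0.3723 0.0953 0.0803] x [-0.999 -0.024 -0.046] y [-0.023  0.999 -0.035] z [ 0.047 -0.034 -0.998] F [ 0.1 -0.  -0.3] w 0.509 q [ 0.45  0.48 -1.12  2.27  0.73  0.78  0.42]
tool mm [4.8 4.1 2. ]
az -178.61 turn -0.31
```

View pics/t2.png

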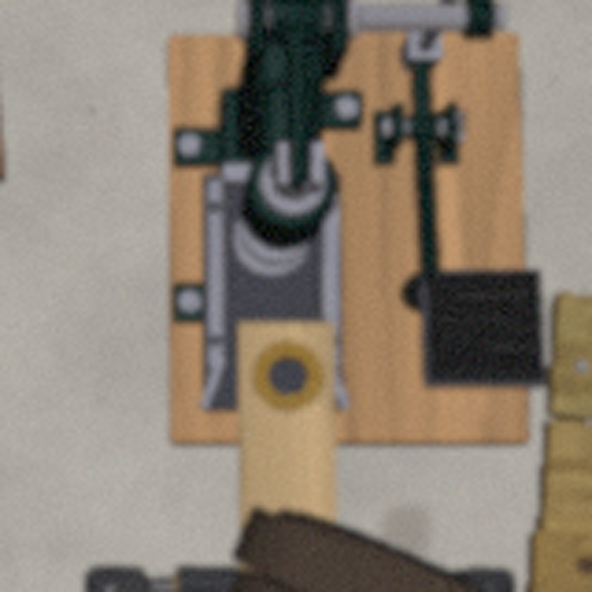

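View pics/s2.png

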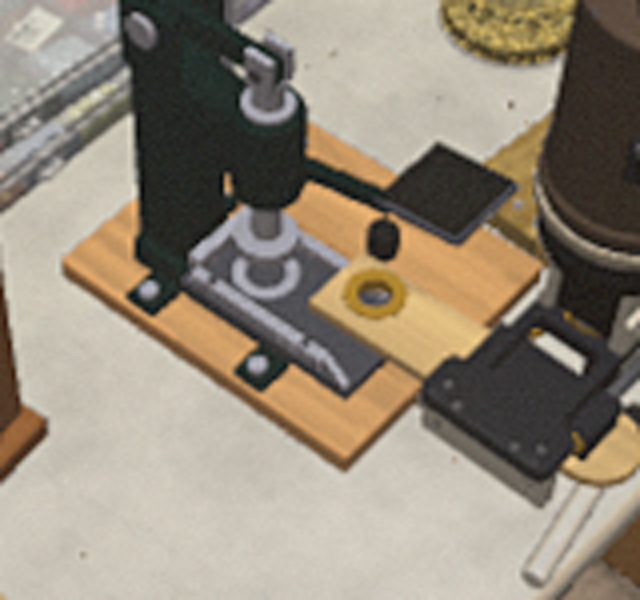

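```bash
python3 - <<'E'
from h import *
np.set_printoptions(precision=4,suppress=True)
d=np.load("top2.npz");K,M=d["K"],d["M"]
B=lambda p,z:back(K,M,(np.array(p)+.5)/3.7-.5+np.array([300,140]),z)
print("eye",B([(287,376)],.090));print("corn",B([(237,321),(336,321)],.084));print("edges low",B([(240,500),(334,500)],.084))
print("rails inner",B([(226,200),(224,335)],.058),B([(322,250),(325,345)],.058)); print("bed front",B([(203,408),(347,408)],.05))
d=np.load("scene2.npz");K,M=d["K"],d["M"];C=lambda p,z:back(K,M,(np.array(p)+.5)/4-.5+np.array([270,160]),z)
print("scene eye",C([(374,293)],.090),"corn",C([(310,300),(367,258)],.084),"bed front",C([(345,395)],.05))
E
```

```text
eye [[0.5019 0.0977 0.09  ]]
corn [[0.5298 0.1226 0.084 ]
 [0.531  0.0732 0.084 ]]
edges low [[0.4401 0.1195 0.084 ]
 [0.4414 0.0731 0.084 ]]
rails inner [[0.5969 0.1281 0.058 ]
 [0.5262 0.1278 0.058 ]] [[0.5717 0.0782 0.058 ]
 [0.5222 0.076  0.058 ]]
bed front [[0.489  0.1376 0.05  ]
 [0.4908 0.0636 0.05  ]]
scene eye [[0.5016 0.0981 0.09  ]] corn [[0.5274 0.1218 0.084 ]
 [0.524  0.0771 0.084 ]] bed front [[0.486  0.1382 0.05  ]]
```

```bash
python3 -m inch '[[[1,0,4,6,-0.3],[1,0,0,8,0],[1,0,0,0,0]]]'; python3 go.py 0.3715 0.099 0.0555 181.6
```

```text
clock: 11.0
position: [0.3751, 0.1059, 0.0669]
ee_rot: [-0.055, 3.09, -0.045]
force: [-0.4, 0.7, -0.7]
width: 0.514
t 11.0 p [0.3751 0.1059 0.0669] x [-0.998 -0.036 -0.051] y [-0.035  0.999 -0.03 ] z [ 0.052 -0.028 -0.998] F [-0.4  0.7 -0.7] w 0.514 q [ 0.4   0.51 -1.09  2.27  0.78  0.75  0.36]
tool mm [ 4.4 -6.4 11.4]
az -177.91 turn 0.49
```

```bash
python3 -m inch '[[[1,1,-4,0,0.3],[1,0,0,0,0]]]'; python3 go.py 0.3715 0.099 0.0555 181.6
```

```text
clock: 11.2
position: [0.3738, 0.1031, 0.0667]
ee_rot: [-0.051, 3.09, -0.044]
force: [-0.4, -0.6, -0.4]
width: 0.508
t 11.2 p [0.3738 0.1031 0.0667] x [-0.998 -0.034 -0.05 ] y [-0.032  0.999 -0.029] z [ 0.051 -0.027 -0.998] F [-0.4 -0.6 -0.4] w 0.508 q [ 0.41  0.51 -1.09  2.28  0.78  0.75  0.37]
tool mm [ 3.  -3.7 11.2]
az -178.06 turn 0.34
```

```bash
python3 -m inch '[[[1,0,0,0,0],[1,0,0,0,0]]]'; python3 go.py 0.3715 0.099 0.0555 181.6
```

```text
clock: 11.4
position: [0.374, 0.1031, 0.0669]
ee_rot: [-0.051, 3.09, -0.044]
force: [-0.3, -0.1, -0.3]
width: 0.509
t 11.4 p [0.374  0.1031 0.0669] x [-0.998 -0.034 -0.05 ] y [-0.032  0.999 -0.029] z [ 0.051 -0.027 -0.998] F [-0.3 -0.1 -0.3] w 0.509 q [ 0.41  0.51 -1.09  2.28  0.78  0.75  0.37]
tool mm [ 3.2 -3.7 11.4]
az -178.07 turn 0.33
```

```bash
python3 -m inch '[[[1,1,-4,0,0.4],[1,0,0,0,0]]]'; python3 go.py 0.3715 0.099 0.0555 181.6
python3 - <<'E'
from h import *
f,K,M=cam("top");crop(f,300,140,460,300,3.7,"t3.png");np.savez("top3.npz",f=f,K=K,M=M)
E
```

```text
clock: 11.6
position: [0.3731, 0.0987, 0.0671]
ee_rot: [-0.039, 3.09, -0.043]
force: [0.6, 0.3, -0.4]
width: 0.51
t 11.6 p [0.3731 0.0987 0.0671] x [-0.998 -0.026 -0.051] y [-0.024  0.999 -0.029] z [ 0.052 -0.027 -0.998] F [ 0.6  0.3 -0.4] w 0.51 q [ 0.42  0.5  -1.09  2.28  0.77  0.74  0.37]
tool mm [ 2.2  0.7 11.5]
az -178.52 turn -0.12
```

View pics/t3.png

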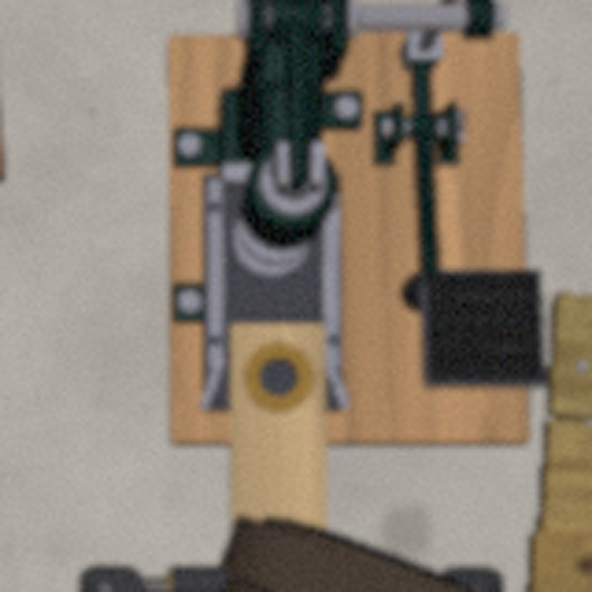

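```bash
python3 -m inch '[[[1,0,0,5,0],[1,0,0,3,0],[1,0,0,0,0]]]'; python3 go.py 0.3715 0.099 0.0545 181.6
```

```text
clock: 11.95
position: [0.374, 0.0986, 0.0586]
ee_rot: [-0.038, 3.089, -0.043]
force: [0.3, 0.4, -0.4]
width: 0.511
t 11.95 p [0.374  0.0986 0.0586] x [-0.998 -0.025 -0.052] y [-0.024  0.999 -0.028] z [ 0.052 -0.027 -0.998] F [ 0.3  0.4 -0.4] w 0.511 q [ 0.4   0.52 -1.07  2.29  0.8   0.73  0.34]
tool mm [2.7 0.6 4. ]
az -178.55 turn -0.15
```

```bash
python3 -m inch '[[[1,0,0,3,0],[1,0,0,0,0]]]'; python3 go.py 0.3715 0.099 0.0545 181.6
python3 - <<'E'
from h import *
f,K,M=cam("scene");crop(f,300,190,400,270,7,"s3.png")
E
```

```text
clock: 12.15
position: [0.3741, 0.0986, 0.0552]
ee_rot: [-0.038, 3.089, -0.043]
force: [-0.1, -0.3, 0.3]
width: 0.512
t 12.15 p [0.3741 0.0986 0.0552] x [-0.998 -0.025 -0.051] y [-0.024  0.999 -0.028] z [ 0.052 -0.027 -0.998] F [-0.1 -0.3  0.3] w 0.512 q [ 0.39  0.52 -1.06  2.29  0.81  0.72  0.33]
tool mm [2.6 0.5 0.6]
az -178.54 turn -0.14
```

View pics/s3.png

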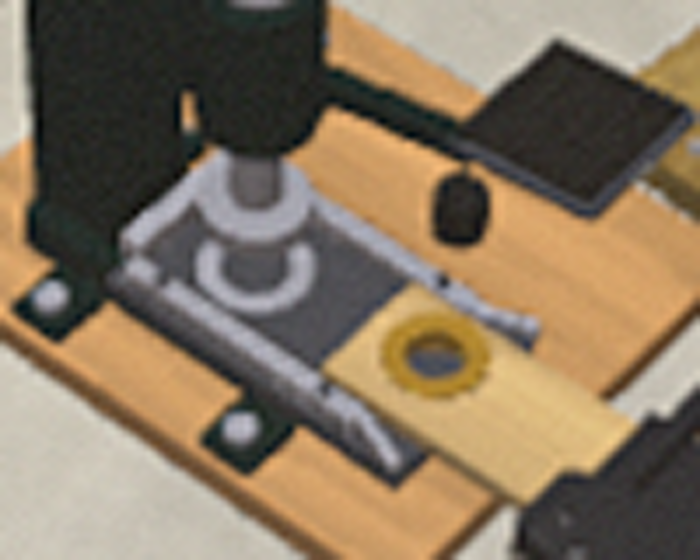

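```bash
python3 -m inch '[[[1,-10,0,0.5,0],[1,-12,0,0.6,0],[1,-12,0,0.6,0],[1,0,0,0,0]]]'; python3 go.py 0.447 0.1015 0.0535 181.6
```

```text
clock: 12.6
position: [0.4122, 0.0997, 0.0557]
ee_rot: [-0.038, 3.088, -0.042]
force: [-0.5, 0.0, -0.4]
width: 0.515
t 12.6 p [0.4122 0.0997 0.0557] x [-0.998 -0.025 -0.053] y [-0.024  0.999 -0.028] z [ 0.053 -0.027 -0.998] F [-0.5  0.  -0.4] w 0.515 q [ 0.39  0.57 -1.04  2.21  0.82  0.77  0.38]
tool mm [-34.6   1.    4. ]
az -178.55 turn -0.15
```

```bash
python3 -m inch '[[[1,-10,0.3,0.8,0],[1,-10,0.3,0.8,0],[1,-5,0,0.5,0],[1,0,0,0,0]]]'; python3 go.py 0.447 0.1015 0.0535 181.6; python3 -m inch '[[[1,-4,0,0.4,0],[1,-3,0,0.3,0],[1,0,0,0,0]]]'; python3 go.py 0.447 0.1015 0.0535 181.6
```

```text
clock: 13.0
position: [0.44, 0.1009, 0.0547]
ee_rot: [-0.036, 3.088, -0.041]
force: [-0.0, -1.1, 0.2]
width: 0.51
t 13.0 p [0.44   0.1009 0.0547] x [-0.998 -0.024 -0.052] y [-0.023  0.999 -0.027] z [ 0.053 -0.026 -0.998] F [-0.  -1.1  0.2] w 0.51 q [ 0.38  0.6  -1.02  2.15  0.82  0.8   0.42]
tool mm [-6.9  0.4  1.5]
az -178.61 turn -0.21
clock: 13.3
position: [0.447, 0.1011, 0.0542]
ee_rot: [-0.037, 3.089, -0.042]
force: [-0.5, 0.6, -0.5]
width: 0.511
t 13.3 p [0.447  0.1011 0.0542] x [-0.998 -0.025 -0.052] y [-0.023  0.999 -0.028] z [ 0.052 -0.026 -0.998] F [-0.5  0.6 -0.5] w 0.511 q [ 0.38  0.61 -1.02  2.14  0.83  0.81  0.43]
tool mm [0.  0.4 0.7]
az -178.58 turn -0.18
```

Now feel for the stop in 1–2 mm steps.

```bash
for i in 1 ; do python3 -m inch '[[[1,-1.5,0,0.6,0],[1,0,0,0,0]]]'; python3 go.py 0.447 0.1015 0.0535 181.6|head -1;  python3 -m inch '[[[1,-1.5,0,0.3,0],[1,0,0,0,0]]]'; python3 go.py 0.447 0.1015 0.0535 181.6|head -1; done
```

```text
clock: 13.5
position: [0.4484, 0.1011, 0.0537]
ee_rot: [-0.038, 3.089, -0.042]
force: [-0.2, 0.9, -0.6]
width: 0.511
t 13.5 p [0.4484 0.1011 0.0537] x [-0.998 -0.025 -0.052] y [-0.024  0.999 -0.028] z [ 0.052 -0.027 -0.998] F [-0.2  0.9 -0.6] w 0.511 q [ 0.38  0.61 -1.02  2.13  0.83  0.81  0.43]
clock: 13.7
position: [0.449, 0.1009, 0.0532]
ee_rot: [-0.039, 3.09, -0.043]
force: [0.7, 0.3, -1.3]
width: 0.512
t 13.7 p [0.449  0.1009 0.0532] x [-0.998 -0.026 -0.05 ] y [-0.024  0.999 -0.029] z [ 0.051 -0.027 -0.998] F [ 0.7  0.3 -1.3] w 0.512 q [ 0.38  0.62 -1.01  2.13  0.83  0.81  0.43]
```

```bash
python3 -m inch '[[[1,-2.5,0,0,0]]]'; python3 go.py |head -1;  python3 -m inch '[[[1,-2.5,0,0.3,0]]]'; python3 go.py|head -1
```

```text
clock: 13.8
position: [0.4492, 0.1006, 0.0528]
ee_rot: [-0.04, 3.094, -0.045]
force: [-16.9, -1.6, 9.7]
width: 0.512
t 13.8 p [0.4492 0.1006 0.0528] x [-0.999 -0.026 -0.047] y [-0.025  0.999 -0.03 ] z [ 0.048 -0.028 -0.998] F [-16.9  -1.6   9.7] w 0.512 q [ 0.38  0.62 -1.01  2.13  0.83  0.81  0.43]
clock: 13.9
position: [0.4492, 0.1006, 0.0524]
ee_rot: [-0.042, 3.097, -0.047]
force: [-13.1, 1.4, 13.2]
width: 0.512
t 13.9 p [0.4492 0.1006 0.0524] x [-0.999 -0.027 -0.043] y [-0.026  0.999 -0.031] z [ 0.044 -0.03  -0.999] F [-13.1   1.4  13.2] w 0.512 q [ 0.38  0.62 -1.01  2.13  0.82  0.82  0.44]
```

```bash
python3 -m inch '[[[1,0,0,0,0],[0.3,0,0,0,0],[0.5,0,0,0,0],[0,0,0,0,0],[0,0,0,0,0]]]'; python3 go.py |head -1
python3 - <<'E'
from h import *
f,K,M=cam("scene");crop(f,290,190,400,270,7,"s4.png")
f,K,M=cam("top");crop(f,300,140,460,300,3.7,"t4.png")
f,K,M=cam("wrist");cv2.imwrite("pics/w7.png",f)
E
```

```text
clock: 14.4
position: [0.4502, 0.101, 0.0529]
ee_rot: [-0.042, 3.096, -0.046]
force: [-0.5, 1.2, 0.4]
width: 0.67
t 14.4 p [0.4502 0.101  0.0529] x [-0.999 -0.028 -0.045] y [-0.026  0.999 -0.03 ] z [ 0.046 -0.029 -0.999] F [-0.5  1.2  0.4] w 0.67 q [ 0.38  0.62 -1.01  2.12  0.82  0.82  0.44]
```

View pics/s4.png

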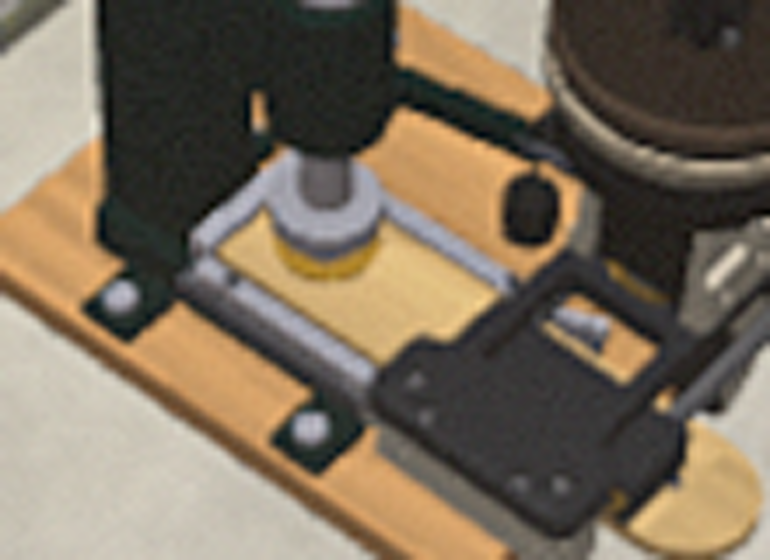

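View pics/t4.png

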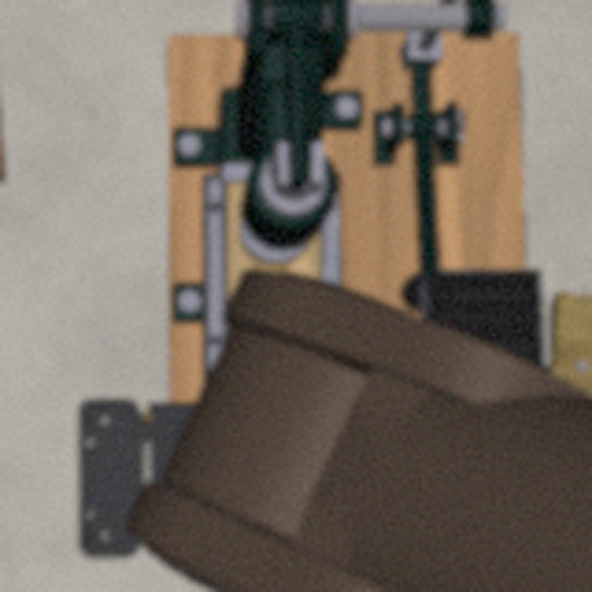

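View pics/w7.png

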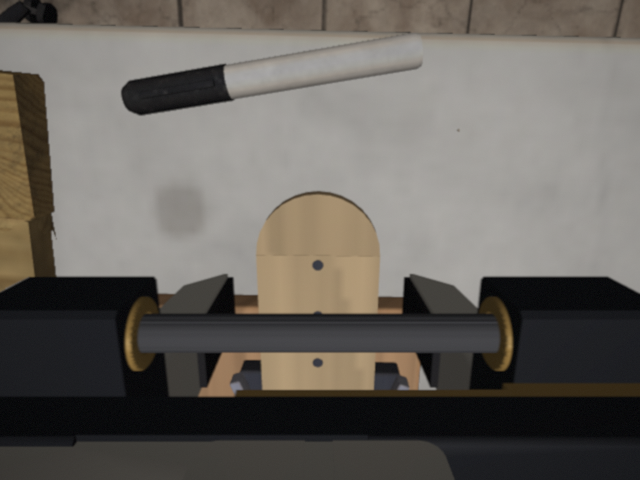

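```bash
python3 -m inch '[[[0,0,0,0,0],[0,0,0,-10,0],[0,0,0,-25,0],[0,0,0,-30,0],[0.5,0,-10,-15,0],[1,5,-25,0,0],[1,0,-25,0,0],[1,0,0,0,0]]]'; python3 go.py .5124 -.0085 .09 181.6
```

```text
clock: 15.35
position: [0.4424, 0.0438, 0.1415]
ee_rot: [-0.05, 3.095, -0.045]
force: [0.1, 0.3, -0.6]
width: 0.701
t 15.35 p [0.4424 0.0438 0.1415] x [-0.998 -0.033 -0.045] y [-0.032  0.999 -0.03 ] z [ 0.046 -0.028 -0.999] F [ 0.1  0.3 -0.6] w 0.701 q [ 0.66  0.48 -1.18  2.07  0.62  0.94  0.75]
tool mm [-65.8 -52.9  56.1]
az -178.11 turn 0.29
```

```bash
python3 -m inch '[[[1,-20,-10,5,0],[1,-20,-10,5,0]]]'; python3 go.py .5124 -.0085 .09 181.6
```

```text
clock: 15.55
position: [0.4827, 0.0255, 0.1357]
ee_rot: [-0.053, 3.094, -0.047]
force: [0.5, 0.2, -1.0]
width: 0.529
t 15.55 p [0.4827 0.0255 0.1357] x [-0.998 -0.035 -0.047] y [-0.033  0.999 -0.031] z [ 0.048 -0.029 -0.998] F [ 0.5  0.2 -1. ] w 0.529 q [ 0.65  0.54 -1.13  2.    0.66  0.97  0.78]
tool mm [-26.3 -33.6  48.1]
az -178.0 turn 0.4
```

```bash
python3 -m inch '[[[1,-13,-15,5,0],[1,-13,-15,5,0],[1,0,0,0,0]]]'; python3 go.py .5124 -.0085 .08 181.6
```

```text
clock: 15.85
position: [0.5136, -0.0058, 0.1278]
ee_rot: [-0.052, 3.093, -0.045]
force: [-0.4, 0.1, -0.4]
width: 0.268
t 15.85 p [ 0.5136 -0.0058  0.1278] x [-0.998 -0.034 -0.047] y [-0.033  0.999 -0.03 ] z [ 0.048 -0.029 -0.998] F [-0.4  0.1 -0.4] w 0.268 q [ 0.67  0.59 -1.1   1.94  0.69  0.99  0.84]
tool mm [ 3.5 -1.2 47.8]
az -178.05 turn 0.35
```

```bash
python3 -m inch '[[[1,2,-2,15,0],[1,0,0,15,0],[1,0,0,8,0],[1,0,0,0,0],[1,0,0,0,0]]]'; python3 go.py .5124 -.0085 .076 181.6
python3 - <<'E'
from h import *
f,K,M=cam("scene");crop(f,290,150,430,270,5.5,"s5.png")
E
```

```text
clock: 16.35
position: [0.5112, -0.0082, 0.0856]
ee_rot: [-0.055, 3.096, -0.044]
force: [0.3, 0.9, -0.7]
width: 0.001
t 16.35 p [ 0.5112 -0.0082  0.0856] x [-0.998 -0.036 -0.044] y [-0.035  0.999 -0.029] z [ 0.045 -0.027 -0.999] F [ 0.3  0.9 -0.7] w 0.001 q [ 0.63  0.64 -1.05  1.99  0.76  0.92  0.79]
tool mm [-0.8 -0.1  9.7]
az -177.94 turn 0.46
```

View pics/s5.png

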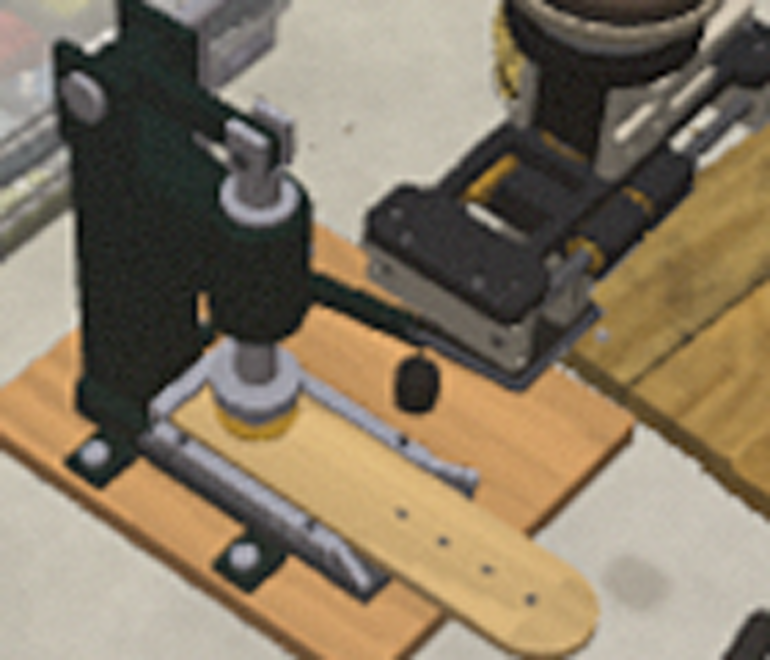

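```bash
python3 -m inch '[[[1,0,0,6,0],[1,0,0,5,0]]]'; python3 go.py|head -1; python3 -m inch '[[[1,0,0,6,0],[1,0,0,6,0]]]'; python3 go.py|head -1;python3 -m inch '[[[1,0,0,6,0],[1,0,0,6,0]]]'; python3 go.py|head -1
```

```text
clock: 16.6
position: [0.5122, -0.008, 0.0754]
ee_rot: [-0.055, 3.094, -0.044]
force: [-3.9, -1.3, 5.9]
width: 0.007
t 16.6 p [ 0.5122 -0.008   0.0754] x [-0.998 -0.036 -0.046] y [-0.035  0.999 -0.029] z [ 0.047 -0.028 -0.999] F [-3.9 -1.3  5.9] w 0.007 q [ 0.62  0.65 -1.03  2.    0.79  0.9   0.77]
clock: 16.8
position: [0.511, -0.0081, 0.063]
ee_rot: [-0.056, 3.097, -0.046]
force: [-5.5, 0.3, 7.9]
width: 0.0
t 16.8 p [ 0.511  -0.0081  0.063 ] x [-0.998 -0.037 -0.043] y [-0.035  0.999 -0.03 ] z [ 0.044 -0.029 -0.999] F [-5.5  0.3  7.9] w 0.0 q [ 0.61  0.67 -1.01  2.01  0.81  0.88  0.75]
clock: 17.0
position: [0.51, -0.0081, 0.0511]
ee_rot: [-0.057, 3.099, -0.048]
force: [-6.4, -1.0, 16.5]
width: 0.007
t 17.0 p [ 0.51   -0.0081  0.0511] x [-0.998 -0.038 -0.041] y [-0.036  0.999 -0.032] z [ 0.043 -0.03  -0.999] F [-6.4 -1.  16.5] w 0.007 q [ 0.59  0.68 -1.    2.02  0.83  0.87  0.73]
```

```bash
python3 -m inch '[[[1,0,0,4,0],[1,0,0,4,0]]]'; python3 go.py|head -1;python3 -m inch '[[[1,0,0,4,0],[1,0,0,4,0]]]'; python3 go.py|head -1
```

```text
clock: 17.2
position: [0.5101, -0.0081, 0.0493]
ee_rot: [-0.059, 3.096, -0.061]
force: [-31.3, -9.1, 91.5]
width: 0.002
t 17.2 p [ 0.5101 -0.0081  0.0493] x [-0.998 -0.039 -0.044] y [-0.037  0.999 -0.04 ] z [ 0.045 -0.039 -0.998] F [-31.3  -9.1  91.5] w 0.002 q [ 0.58  0.68 -0.99  2.02  0.84  0.86  0.71]
clock: 17.4
position: [0.5101, -0.0081, 0.0496]
ee_rot: [-0.061, 3.092, -0.077]
force: [-24.2, -5.8, 65.0]
width: 0.004
t 17.4 p [ 0.5101 -0.0081  0.0496] x [-0.998 -0.041 -0.047] y [-0.038  0.998 -0.051] z [ 0.049 -0.049 -0.998] F [-24.2  -5.8  65. ] w 0.004 q [ 0.57  0.68 -0.99  2.03  0.85  0.86  0.7 ]
```

```bash
python3 -m inch '[[[1,0,0,-5,0],[1,0,0,-8,0],[1,0,0,-10,0],[1,0,0,-15,0],[1,0,0,-25,0],[1,0,0,0,0]]]'; python3 go.py .44 .1 .14 181.6
python3 - <<'E'
from h import *
f,K,M=cam("scene");crop(f,290,150,430,270,5.5,"s6.png")
E
```

```text
clock: 18.0
position: [0.509, -0.0043, 0.1194]
ee_rot: [-0.063, 3.084, -0.082]
force: [-0.1, 0.5, 0.8]
width: 0.0
t 18.0 p [ 0.509  -0.0043  0.1194] x [-0.998 -0.042 -0.055] y [-0.039  0.998 -0.054] z [ 0.057 -0.052 -0.997] F [-0.1  0.5  0.8] w 0.0 q [ 0.64  0.58 -1.08  1.97  0.72  0.97  0.81]
tool mm [ 63.4 105.7 -29.9]
az -177.58 turn 0.82
```

View pics/s6.png

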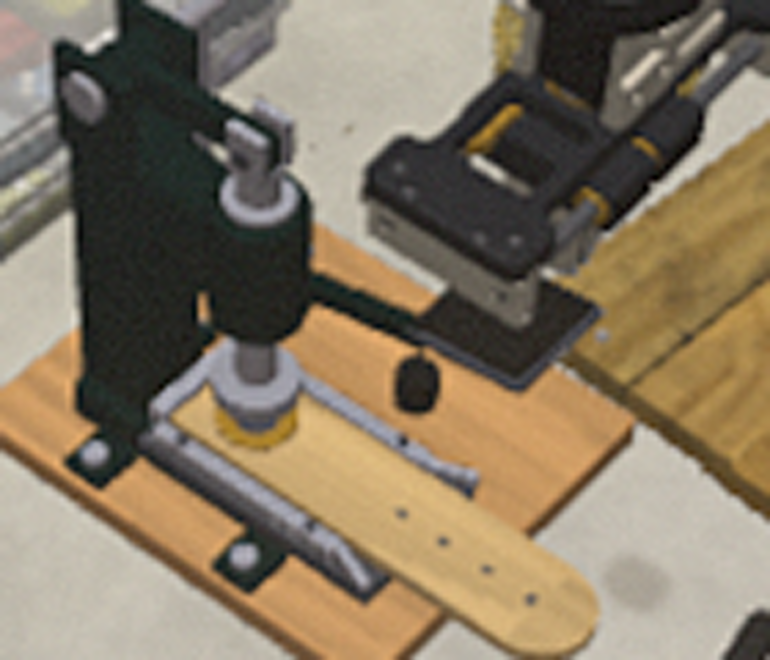

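```bash
python3 -m inch '[[[0,20,10,-15,0],[0,20,30,-5,0],[0,12,35,0,0],[0,5,25,0,0.5],[0,0,0,0,0],[0,0,0,0,0]]]'; python3 go.py .4485 .1006 .10 181.6
```

```text
clock: 18.65
position: [0.4419, 0.0933, 0.1264]
ee_rot: [-0.041, 3.093, -0.085]
force: [-0.6, -1.5, 0.3]
width: 0.476
t 18.65 p [0.4419 0.0933 0.1264] x [-0.999 -0.028 -0.047] y [-0.025  0.998 -0.055] z [ 0.048 -0.054 -0.997] F [-0.6 -1.5  0.3] w 0.476 q [ 0.47  0.5  -1.12  2.07  0.66  0.94  0.58]
tool mm [-5.6  8.5 26.3]
az -178.4 turn -0.0
```

```bash
python3 -m inch '[[[0,-5,8,0,0],[0,0,0,0,0],[0,0,0,0,0],[0,0,0,0,0],[0,0,0,15,0],[0,0,0,0,0]]]'; python3 go.py .4485 .1006 .045 181.6
```

```text
clock: 19.25
position: [0.4488, 0.0973, 0.1098]
ee_rot: [-0.032, 3.095, -0.086]
force: [0.6, 0.3, 1.0]
width: 0.98
t 19.25 p [0.4488 0.0973 0.1098] x [-0.999 -0.022 -0.045] y [-0.019  0.998 -0.056] z [ 0.046 -0.055 -0.997] F [0.6 0.3 1. ] w 0.98 q [ 0.43  0.53 -1.09  2.07  0.7   0.92  0.54]
tool mm [ 3.1  6.9 64.4]
az -178.75 turn -0.35
```

```bash
python3 -m inch '[[[0,1,3,20,-0.3],[0,1,3,20,0],[0,0,1,14,0],[0,0,0,0,0]]]'; python3 go.py .4485 .1006 .045 181.6
```

```text
clock: 19.65
position: [0.4505, 0.1007, 0.0556]
ee_rot: [-0.037, 3.093, -0.087]
force: [-0.0, -0.6, -0.7]
width: 1.0
t 19.65 p [0.4505 0.1007 0.0556] x [-0.999 -0.025 -0.046] y [-0.022  0.998 -0.056] z [ 0.048 -0.055 -0.997] F [-0.  -0.6 -0.7] w 1.0 q [ 0.35  0.61 -0.99  2.12  0.82  0.83  0.42]
tool mm [ 2.5  0.6 10.5]
az -178.57 turn -0.17
```

```bash
python3 -m inch '[[[0,2,0,7,0],[0,0,0,3,0],[1,0,0,0,0],[1,0,0,0,0],[1,0,0,0,0],[1,0,0,0,0],[1,0,0,0,0],[1,0,0,0,0],[1,0,0,0,0],[1,0,0,0,0]]]' 40; python3 go.py .4485 .1006 .045 181.6
```

```text
clock: 20.65
position: [0.4506, 0.1003, 0.048]
ee_rot: [-0.035, 3.09, -0.086]
force: [0.7, 0.1, -0.5]
width: 0.508
t 20.65 p [0.4506 0.1003 0.048 ] x [-0.998 -0.024 -0.05 ] y [-0.021  0.998 -0.056] z [ 0.051 -0.055 -0.997] F [ 0.7  0.1 -0.5] w 0.508 q [ 0.33  0.62 -0.98  2.13  0.84  0.82  0.4 ]
tool mm [2.2 0.5 2.9]
az -178.63 turn -0.23
```

```bash
python3 -m inch '[[[1,0,0,-4,0],[1,10,0,-0.5,0],[1,20,0,-1,0],[1,25,0,-1.2,0],[1,15,0,-1,0],[1,0,0,0,0]]]'; python3 go.py .37 .098 .15 181.6
```

```text
clock: 21.25
position: [0.3749, 0.0985, 0.0522]
ee_rot: [-0.034, 3.091, -0.086]
force: [0.3, -0.2, -1.6]
width: 0.508
t 21.25 p [0.3749 0.0985 0.0522] x [-0.999 -0.023 -0.049] y [-0.021  0.998 -0.056] z [ 0.05  -0.055 -0.997] F [ 0.3 -0.2 -1.6] w 0.508 q [ 0.34  0.52 -1.03  2.29  0.82  0.74  0.31]
tool mm [  0.1  -5.9 -97.7]
az -178.66 turn -0.26
```

```bash
python3 -m inch '[[[1,0,0,-20,0],[1,0,3,-35,0]]]'; python3 go.py .43 .24 .27 186.8;
```

```text
clock: 21.45
position: [0.3696, 0.103, 0.1055]
ee_rot: [-0.036, 3.097, -0.09]
force: [0.6, -0.2, -0.1]
width: 0.517
t 21.45 p [0.3696 0.103  0.1055] x [-0.999 -0.025 -0.042] y [-0.022  0.998 -0.058] z [ 0.044 -0.057 -0.997] F [ 0.6 -0.2 -0.1] w 0.517 q [ 0.45  0.44 -1.15  2.23  0.65  0.84  0.46]
tool mm [ -70.7  125.8 -169.3]
az -178.59 turn -5.39
```

```bash
python3 -m inch '[[[1,-5,40,0,0],[1,-10,40,-5,0]]]'; python3 go.py .43 .24 .27 186.8;
```

```text
clock: 21.65
position: [0.3868, 0.1746, 0.1089]
ee_rot: [-0.002, 3.095, -0.098]
force: [1.3, 0.4, -0.9]
width: 0.516
t 21.65 p [0.3868 0.1746 0.1089] x [-0.999 -0.003 -0.045] y [ 0.     0.998 -0.063] z [ 0.045 -0.063 -0.997] F [ 1.3  0.4 -0.9] w 0.516 q [ 0.23  0.49 -1.1   2.13  0.67  0.91  0.3 ]
tool mm [ -50.6   55.1 -162.8]
az -179.86 turn -6.66
```

```bash
python3 -m inch '[[[1,-10,30,-30,0],[1,-10,30,-40,0]]]'; python3 go.py .43 .24 .27 186.8;
```

```text
clock: 21.85
position: [0.4036, 0.2388, 0.1748]
ee_rot: [0.003, 3.1, -0.102]
force: [1.5, 0.8, -1.3]
width: 0.509
t 21.85 p [0.4036 0.2388 0.1748] x [-0.999  0.    -0.04 ] y [ 0.003  0.998 -0.066] z [ 0.04  -0.066 -0.997] F [ 1.5  0.8 -1.3] w 0.509 q [ 0.15  0.48 -1.14  1.95  0.57  1.09  0.32]
tool mm [-30.2  -5.  -94. ]
az 179.97 turn -6.83
```

```bash
python3 -m inch '[[[1,0,0,-35,0],[1,0,0,-40,0]]]'; python3 go.py .43 .27 .285 186.8;
```

```text
clock: 22.05
position: [0.4008, 0.2484, 0.2525]
ee_rot: [-0.004, 3.102, -0.095]
force: [1.7, 0.3, -1.5]
width: 0.512
t 22.05 p [0.4008 0.2484 0.2525] x [-0.999 -0.004 -0.038] y [-0.001  0.998 -0.061] z [ 0.038 -0.061 -0.997] F [ 1.7  0.3 -1.5] w 0.512 q [ 0.2   0.39 -1.19  1.83  0.46  1.23  0.43]
tool mm [-30.5  19.5 -32.6]
az -179.8 turn -6.6
```

```bash
python3 -m inch '[[[1,-10,5,-20,0],[1,-10,10,-15,-2]]]'; python3 go.py .43 .27 .285 186.8;
```

```text
clock: 22.25
position: [0.4198, 0.2673, 0.2926]
ee_rot: [-0.06, 3.098, -0.092]
force: [0.4, 0.0, -1.0]
width: 0.516
t 22.25 p [0.4198 0.2673 0.2926] x [-0.998 -0.04  -0.04 ] y [-0.037  0.997 -0.06 ] z [ 0.042 -0.059 -0.997] F [ 0.4  0.  -1. ] w 0.516 q [ 0.16  0.4  -1.19  1.71  0.45  1.33  0.48]
tool mm [-10.    2.8   7.9]
az -177.73 turn -4.53
```

```bash
python3 -m inch '[[[1,-10,3,0,-2.2],[1,-5,3,2,-2],[1,0,0,0,0]]]'; python3 go.py .455 .287 .285 186.8
python3 - <<'E'
from h import *
f,K,M=cam("scene");crop(f,190,130,350,270,4.5,"s7.png");np.savez("scene7.npz",f=f,K=K,M=M)
f,K,M=cam("top");crop(f,190,120,340,270,4,"t7.png");np.savez("top7.npz",f=f,K=K,M=M)
E
```

```text
clock: 22.55
position: [0.4368, 0.2763, 0.2935]
ee_rot: [-0.178, 3.093, -0.09]
force: [-0.8, -1.1, -1.9]
width: 0.512
t 22.55 p [0.4368 0.2763 0.2935] x [-0.992 -0.116 -0.039] y [-0.114  0.992 -0.06 ] z [ 0.046 -0.055 -0.997] F [-0.8 -1.1 -1.9] w 0.512 q [ 0.14  0.44 -1.19  1.68  0.49  1.35  0.54]
tool mm [-19.    9.1   8.7]
az -173.33 turn -0.13
```

View pics/s7.png

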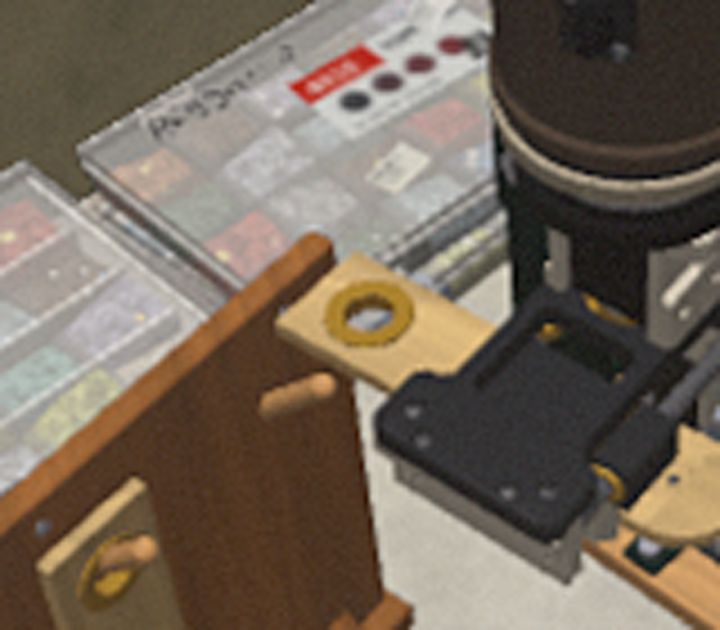

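View pics/t7.png

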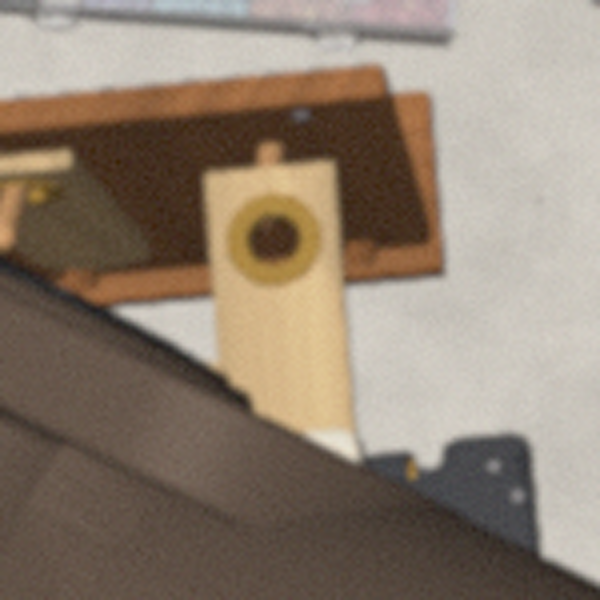

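```bash
cat > eye.py <<'E'
from m import *
import sys
a=list(map(float,sys.argv[1:]))
np.set_printoptions(precision=4,suppress=True)
print(tri(u(a[:2],a[2],a[3:5]),u(a[5:7],a[7],a[8:10])))
E
python3 eye.py 274 239 4 190 120 370 313 4.5 190 130; python3 - <<'E'
from m import *
# corners: top and scene
for a,b in [((203,173),(278,322)),((335,160),(352,254))]:
    print(tri(u(a,4,(190,120)),u(b,4.5,(190,130))))
E
```

```text
(array([0.5636, 0.2896, 0.3019]), [[0.1, 0.2], [-0.2, -0.1]])
(array([0.58772693, 0.31680227, 0.30121818]), [[0.3, 0.5], [-0.6, -0.2]])
(array([0.59560575, 0.26911378, 0.29732587]), [[-0.1, -0.1], [0.1, 0.0]])
```

```bash
python3 -m inch '[[[1,-12,6,0,0],[1,-10,6,10,0],[1,0,0,8,0],[1,0,0,0,0]]]'; python3 go.py .458 .2895 .27 186.8
python3 - <<'E'
from h import *
f,K,M=cam("scene");crop(f,190,130,350,270,4.5,"s8.png")
f,K,M=cam("top");crop(f,190,120,340,270,4,"t8.png")
E
```

```text
clock: 23.05
position: [0.4585, 0.2893, 0.2727]
ee_rot: [-0.174, 3.095, -0.094]
force: [-0.5, -0.4, -0.8]
width: 0.514
t 23.05 p [0.4585 0.2893 0.2727] x [-0.993 -0.113 -0.037] y [-0.111  0.992 -0.062] z [ 0.044 -0.058 -0.997] F [-0.5 -0.4 -0.8] w 0.514 q [ 0.08  0.5  -1.15  1.65  0.53  1.34  0.52]
tool mm [0.6 0.4 2.7]
az -173.51 turn -0.31
```

View pics/s8.png

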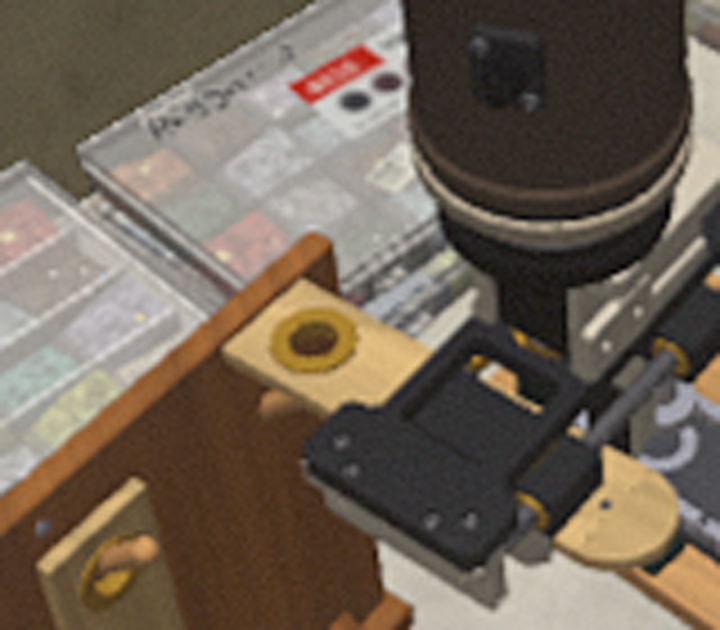

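View pics/t8.png

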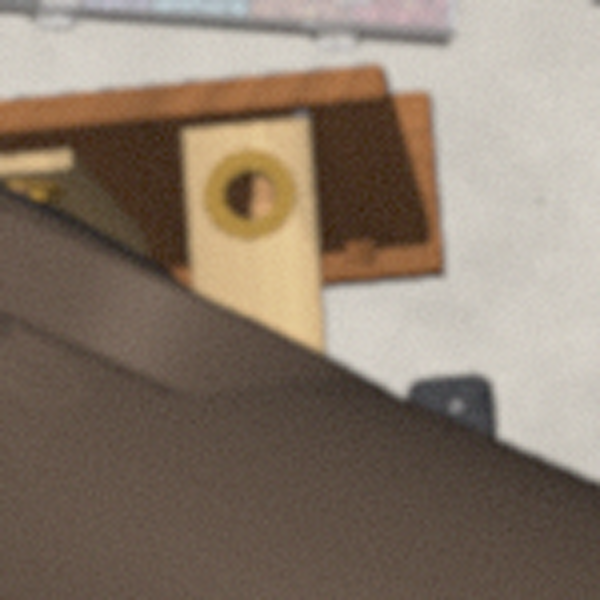

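```bash
python3 eye.py 249.5 195 4 190 120 314 342 4.5 190 130
```

```text
(array([0.5853, 0.3028, 0.2803]), [[0.2, 0.3], [-0.4, -0.1]])
```

```bash
python3 -m inch '[[[1,0,0,6,0],[1,0,0,6,0],[1,0,0,0,0]]]' 20; python3 go.py .458 .2895 .25 186.8
python3 - <<'E'
from h import *
f,K,M=cam("top");crop(f,190,120,340,270,4,"t9.png")
E
```

```text
clock: 23.45
position: [0.4587, 0.2886, 0.2612]
ee_rot: [-0.174, 3.093, -0.093]
force: [0.8, -0.2, -1.2]
width: 0.519
t 23.45 p [0.4587 0.2886 0.2612] x [-0.993 -0.113 -0.039] y [-0.111  0.992 -0.062] z [ 0.046 -0.057 -0.997] F [ 0.8 -0.2 -1.2] w 0.519 q [ 0.08  0.5  -1.15  1.67  0.54  1.32  0.51]
tool mm [ 1.   1.6 11.1]
az -173.48 turn -0.28
```

View pics/t9.png

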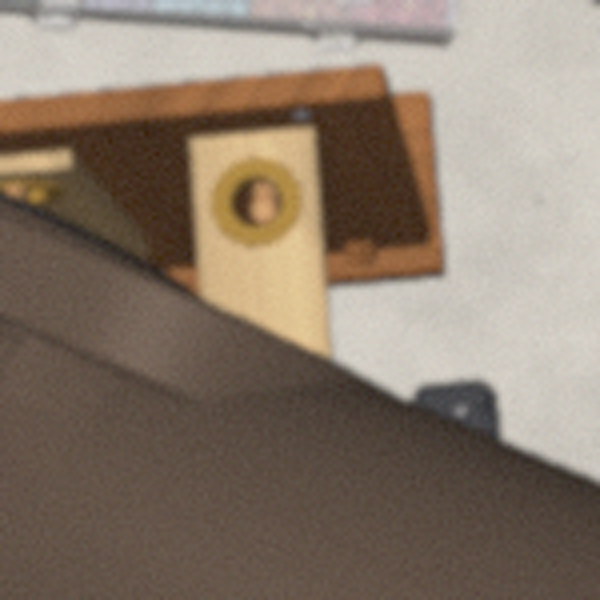

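```bash
python3 -m inch '[[[1,0,-1,4,0],[1,0,0,4,0]]]' 20; python3 go.py|head -1;  python3 -m inch '[[[1,0,0,4,0],[1,0,0,0,0]]]'; python3 go.py|head -1; python3 - <<'E'
from h import *
f,K,M=cam("scene");crop(f,190,130,350,270,4.5,"s10.png")
f,K,M=cam("top");crop(f,190,120,340,270,4,"t10.png")
E
```

```text
clock: 23.7
position: [0.4593, 0.2875, 0.2539]
ee_rot: [-0.174, 3.092, -0.091]
force: [0.8, 0.2, -1.5]
width: 0.516
t 23.7 p [0.4593 0.2875 0.2539] x [-0.993 -0.113 -0.04 ] y [-0.111  0.992 -0.061] z [ 0.047 -0.056 -0.997] F [ 0.8  0.2 -1.5] w 0.516 q [ 0.08  0.51 -1.14  1.68  0.55  1.3   0.5 ]
clock: 23.9
position: [0.4595, 0.2869, 0.249]
ee_rot: [-0.174, 3.092, -0.092]
force: [0.5, 0.1, -1.0]
width: 0.52
t 23.9 p [0.4595 0.2869 0.249 ] x [-0.993 -0.113 -0.04 ] y [-0.111  0.992 -0.062] z [ 0.046 -0.057 -0.997] F [ 0.5  0.1 -1. ] w 0.52 q [ 0.08  0.51 -1.14  1.69  0.56  1.29  0.5 ]
```

View pics/s10.png

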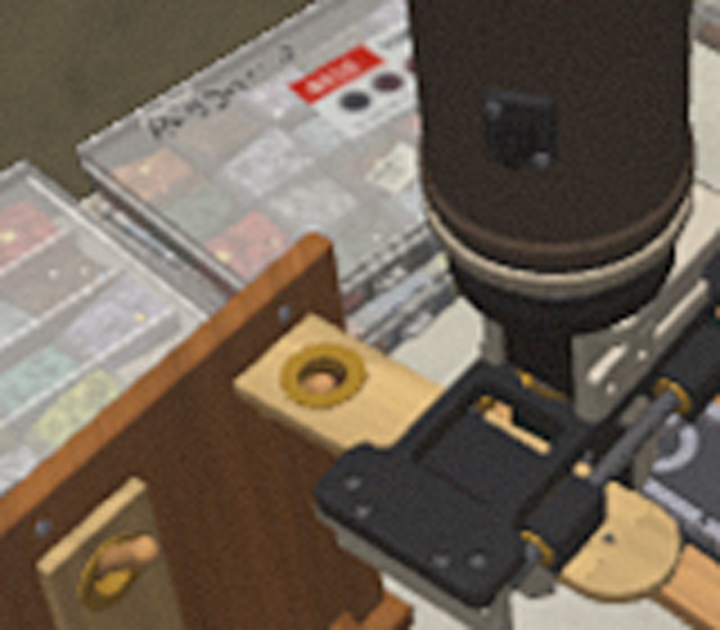

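View pics/t10.png

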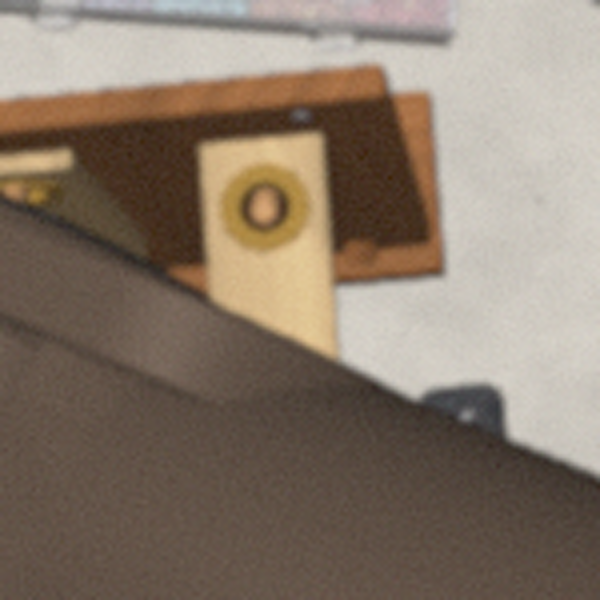

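```bash
python3 -m inch '[[[1,0,0.3,4,0]]]' 12; python3 go.py|head -1;  python3 -m inch '[[[1,0,0.3,4,0]]]'; python3 go.py|head -1; python3 -m inch '[[[1,0,0.3,4,0]]]'; python3 go.py|head -1; 
```

```text
clock: 24.1
position: [0.4599, 0.2877, 0.246]
ee_rot: [-0.174, 3.091, -0.09]
force: [0.4, -0.1, -0.2]
width: 0.521
t 24.1 p [0.4599 0.2877 0.246 ] x [-0.993 -0.113 -0.041] y [-0.111  0.992 -0.061] z [ 0.048 -0.056 -0.997] F [ 0.4 -0.1 -0.2] w 0.521 q [ 0.08  0.52 -1.14  1.7   0.56  1.28  0.49]
clock: 24.2
position: [0.4603, 0.2879, 0.2419]
ee_rot: [-0.174, 3.09, -0.09]
force: [0.1, -0.4, -0.5]
width: 0.519
t 24.2 p [0.4603 0.2879 0.2419] x [-0.993 -0.113 -0.042] y [-0.111  0.992 -0.06 ] z [ 0.048 -0.055 -0.997] F [ 0.1 -0.4 -0.5] w 0.519 q [ 0.07  0.52 -1.13  1.7   0.56  1.28  0.49]
clock: 24.3
position: [0.4606, 0.2881, 0.2377]
ee_rot: [-0.173, 3.09, -0.09]
force: [0.2, -0.1, 0.5]
width: 0.517
t 24.3 p [0.4606 0.2881 0.2377] x [-0.993 -0.113 -0.042] y [-0.11   0.992 -0.06 ] z [ 0.049 -0.055 -0.997] F [ 0.2 -0.1  0.5] w 0.517 q [ 0.07  0.52 -1.13  1.71  0.57  1.27  0.48]
```

```bash
python3 -m inch '[[[1,0,0.3,6,0],[1,0,0.3,6,0],[1,-1,0.3,6,0],[1,-1,0.3,6,0]]]'; python3 go.py|head -1; python3 - <<'E'
from h import *
f,K,M=cam("scene");crop(f,190,130,350,270,4.5,"s11.png")
E
```

```text
clock: 24.7
position: [0.4642, 0.2882, 0.2118]
ee_rot: [-0.173, 3.089, -0.089]
force: [0.4, -1.7, -0.2]
width: 0.52
t 24.7 p [0.4642 0.2882 0.2118] x [-0.993 -0.113 -0.043] y [-0.11   0.992 -0.06 ] z [ 0.049 -0.055 -0.997] F [ 0.4 -1.7 -0.2] w 0.52 q [ 0.06  0.55 -1.11  1.74  0.6   1.23  0.46]
```

View pics/s11.png

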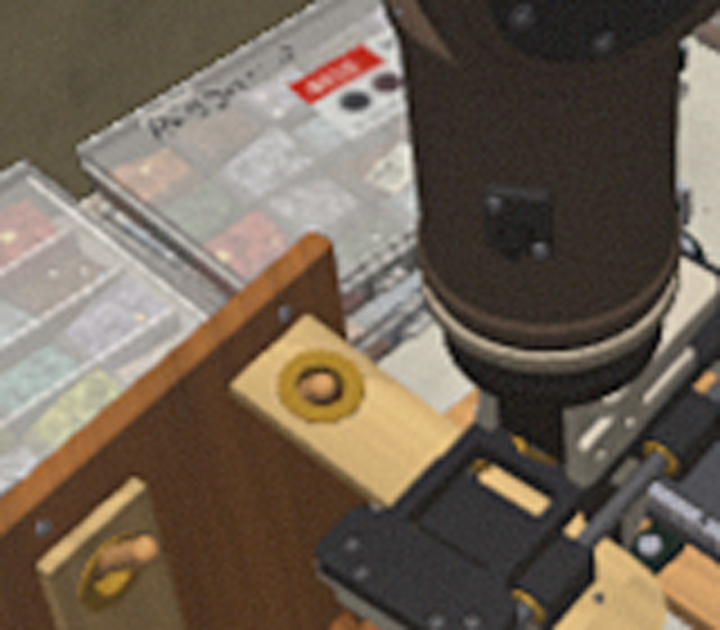

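```bash
python3 -m inch '[[[1,-2,0.3,8,0],[1,-2,0.3,8,0],[1,-3,0.3,8,0],[1,-3,0.3,7,0]]]'; python3 go.py|head -1; python3 - <<'E'
from h import *
f,K,M=cam("scene");crop(f,190,130,350,270,4.5,"s12.png")
E
```

```text
clock: 25.15
position: [0.4765, 0.2886, 0.1781]
ee_rot: [-0.173, 3.089, -0.09]
force: [0.0, -0.3, 1.0]
width: 0.525
t 25.15 p [0.4765 0.2886 0.1781] x [-0.993 -0.113 -0.043] y [-0.11   0.992 -0.06 ] z [ 0.049 -0.055 -0.997] F [ 0.  -0.3  1. ] w 0.525 q [ 0.04  0.6  -1.08  1.76  0.65  1.18  0.44]
```

View pics/s12.png

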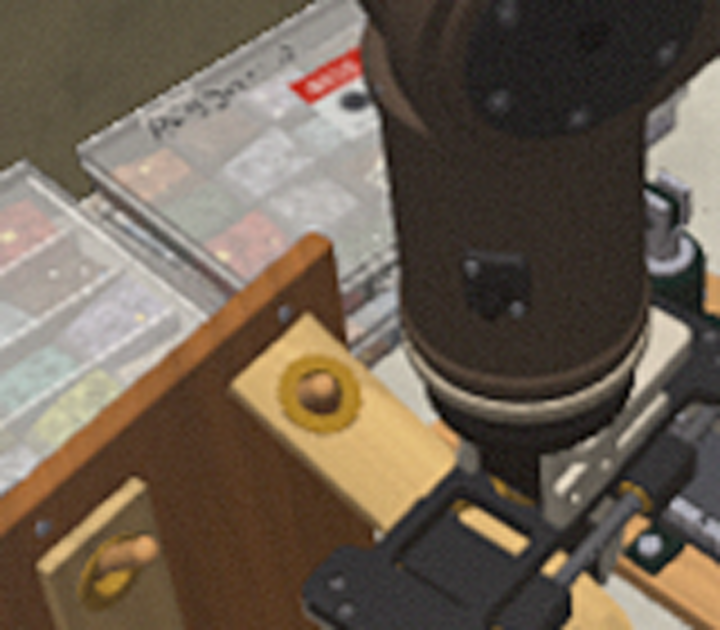

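```bash
python3 -m inch '[[[1,-4,0.3,7,0],[1,-4,0.3,7,0],[1,-5,0.3,7,0],[1,-5,0.3,6,0]]]'; python3 go.py|head -1; python3 - <<'E'
from h import *
f,K,M=cam("scene");crop(f,190,130,350,270,4.5,"s13.png")
E
```

```text
clock: 25.6
position: [0.4972, 0.2903, 0.149]
ee_rot: [-0.173, 3.09, -0.09]
force: [-0.9, -0.6, -0.8]
width: 0.516
t 25.6 p [0.4972 0.2903 0.149 ] x [-0.993 -0.113 -0.042] y [-0.11   0.992 -0.061] z [ 0.049 -0.056 -0.997] F [-0.9 -0.6 -0.8] w 0.516 q [ 0.01  0.65 -1.04  1.75  0.69  1.15  0.43]
```

View pics/s13.png

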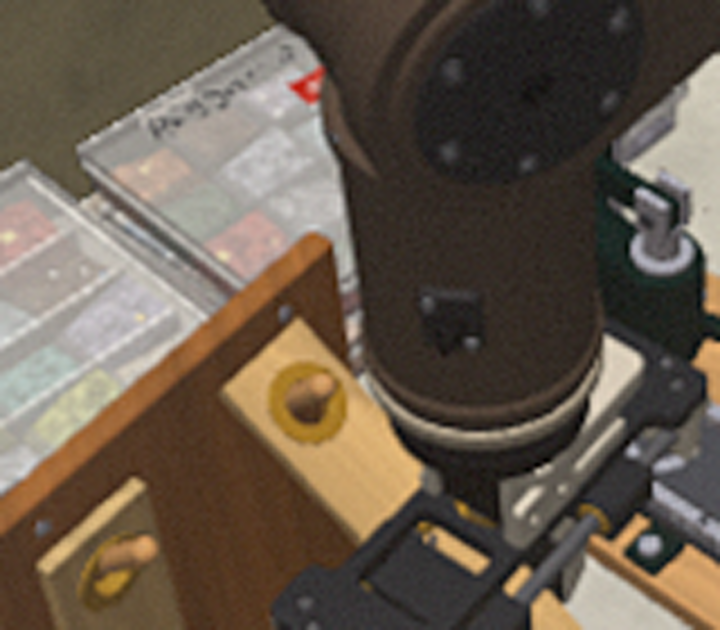

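```bash
python3 -m inch '[[[1,-5,0.3,6,0],[1,-5,0.3,6,0],[1,0,0,0,0]]]'; python3 go.py|head -1; python3 - <<'E'
from h import *
f,K,M=cam("scene");crop(f,190,130,350,270,4.5,"s14.png")
E
```

```text
clock: 25.95
position: [0.5093, 0.2911, 0.135]
ee_rot: [-0.172, 3.091, -0.091]
force: [0.5, -0.3, 1.0]
width: 0.519
t 25.95 p [0.5093 0.2911 0.135 ] x [-0.993 -0.112 -0.041] y [-0.109  0.992 -0.061] z [ 0.047 -0.056 -0.997] F [ 0.5 -0.3  1. ] w 0.519 q [ 0.01  0.68 -1.02  1.73  0.71  1.14  0.43]
```

View pics/s14.png

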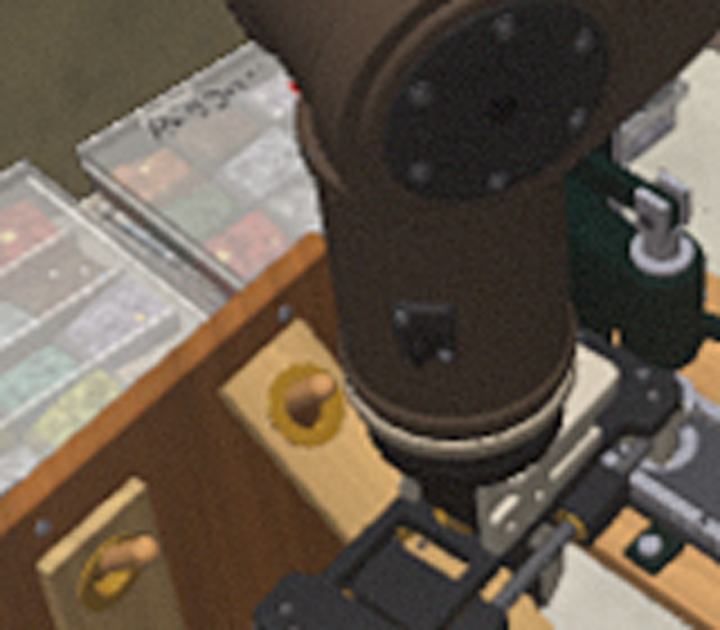

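```bash
python3 -m inch '[[[0,0,0,0,0],[0,0,0,0,0],[0,0,0,0,0],[0,0,0,0,0],[0,0,0,0,0],[0,0,0,0,0],[0,0,0,0,0]]]'; python3 go.py|head -1; python3 - <<'E'
from h import *
f,K,M=cam("scene");crop(f,190,130,350,270,4.5,"s15.png")
f,K,M=cam("wrist");cv2.imwrite("pics/w15.png",f)
E
```

```text
clock: 26.7
position: [0.5081, 0.2916, 0.1363]
ee_rot: [-0.173, 3.091, -0.09]
force: [0.1, -0.6, 0.3]
width: 0.995
t 26.7 p [0.5081 0.2916 0.1363] x [-0.993 -0.113 -0.041] y [-0.11   0.992 -0.06 ] z [ 0.048 -0.055 -0.997] F [ 0.1 -0.6  0.3] w 0.995 q [ 0.01  0.68 -1.02  1.73  0.71  1.14  0.43]
```

View pics/s15.png

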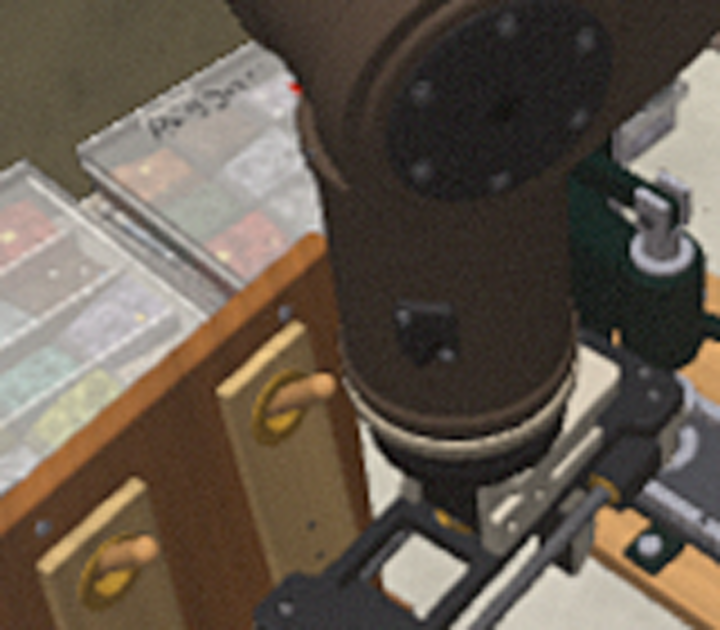

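View pics/w15.png

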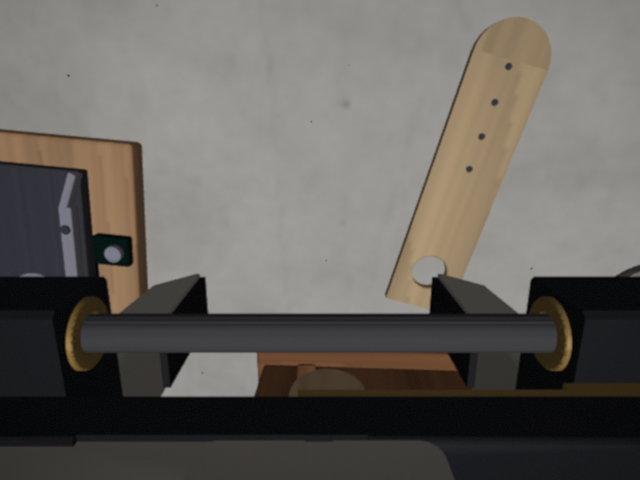

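It hangs. Back the arm off (toward the robot) and verify.

```bash
python3 -m inch '[[[0,15,0,0,0],[0,30,0,0,0],[0,35,0,-5,0],[0,20,0,-10,0]]]'; python3 go.py|head -1; python3 -m inch '[[[0,0,0,-10,0],[0,0,-30,-20,0],[0,0,-40,-10,0],[0,0,-40,0,0],[0,0,0,0,0]]]'; python3 go.py|head -1; python3 - <<'E'
from h import *
f,K,M=cam("scene");crop(f,170,130,420,320,3.1,"s16.png")
f,K,M=cam("top");crop(f,145,110,345,310,3,"t16.png")
E
```

```text
clock: 27.2
position: [0.4074, 0.2803, 0.1457]
ee_rot: [-0.166, 3.093, -0.089]
force: [-1.0, 0.4, 0.5]
width: 1.002
t 27.2 p [0.4074 0.2803 0.1457] x [-0.993 -0.108 -0.04 ] y [-0.106  0.993 -0.06 ] z [ 0.046 -0.055 -0.997] F [-1.   0.4  0.5] w 1.002 q [ 0.03  0.55 -1.1   1.93  0.65  1.06  0.31]
clock: 27.7
position: [0.4184, 0.1718, 0.1964]
ee_rot: [-0.174, 3.089, -0.088]
force: [-0.2, -0.2, 0.3]
width: 1.002
t 27.7 p [0.4184 0.1718 0.1964] x [-0.993 -0.114 -0.043] y [-0.111  0.992 -0.059] z [ 0.049 -0.054 -0.997] F [-0.2 -0.2  0.3] w 1.002 q [ 0.37  0.41 -1.19  1.97  0.52  1.08  0.62]
```

View pics/s16.png

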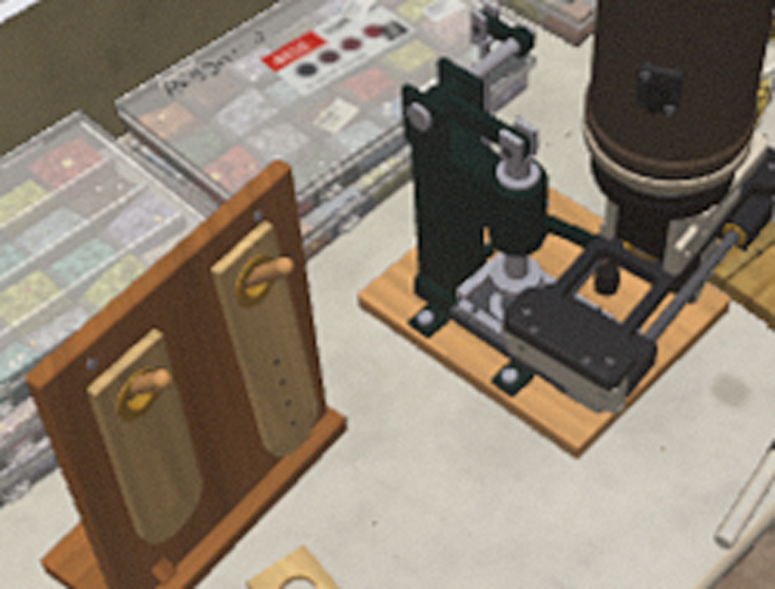

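View pics/t16.png

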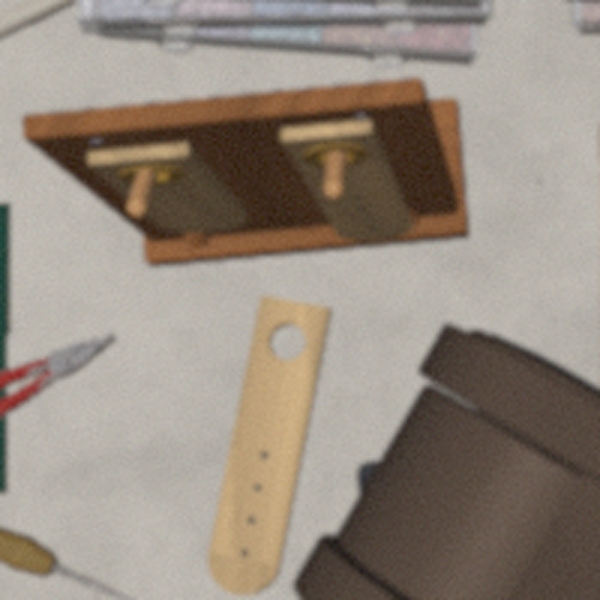

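```bash
python3 -m inch '[[[0,0,0,0,0],[0,0,0,0,0],[0,0,0,0,0],[0,0,0,0,0],[0,0,0,0,0],[0,0,0,0,0]]]'; python3 - <<'E'
from h import *
f,K,M=cam("scene");crop(f,170,190,290,290,6,"s17.png")
E
```

```text
clock: 28.4
position: [0.4171, 0.182, 0.197]
ee_rot: [-0.193, 3.087, -0.076]
force: [-0.5, -0.6, 0.0]
width: 1.004
```

View pics/s17.png

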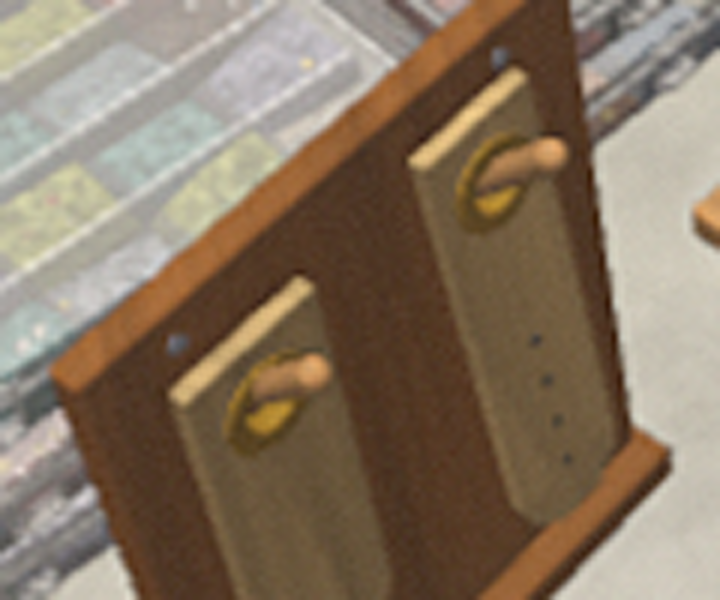

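The pattern hangs by its set eyelet, the same way as the finished one beside it, and nothing is moving.

```bash
python3 -c "
from cell import workorder
print(workorder.sign_off())"
```

```text
the job is handed in; nothing more can be done
None
```

The job is done and handed in at about 28.5 s on the clock. The eyelet is set, and the pattern hangs by it on the rack's free peg.

**What I did**
- **Press:** I slid the pattern along the guides until it met the back stop, where I felt about 15 N. I released it there, pushed the pedal down to its stop and let it come up again.
- **Rack:** I drew the pattern out, lowered its eyelet over the peg tip and tilted the board in a light grip until it slid down the peg. Then I released it and backed the arm off.

**Last checks**
- **Hanging:** The last pictures show the pattern hanging still by its eyelet, flat against the rack like the finished one. The arm is clear of everything.
- **Eyelet:** The flange looked flat on the board after pressing. I judged this by eye in the pictures and did not measure its height.
- **Blank:** The pattern without an eyelet still lies where it was, as far as the top view shows.

**What came out less well**
- **Force:** The wrist reading rose to about 91 N for a moment when the pedal met its stop. That is more than needed but under the 120 N limit. I only read the force between moves, so a brief higher peak can't be ruled out.
- **Joints:** Joint 7 read -2.70 once (limit -2.74), which is why I turned the gripper half round. Joint 3 got to -1.21 (limit -1.27).
- **Tilt:** The tool leaned by about 3 to 4 degrees as the moves added up. The pictures showed no effect on the seating in the guides or on the hanging.
- **Measurement:** The top, scene and wrist cameras disagreed by up to 5 mm on where the press is. I trusted the wrist view, and the contact at the stop agreed with it to about 2 mm.

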